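Set out the stoppering row

TASK

Get the stoppering row ready: first move the single stopper into the vacant pocket of the tray that already holds two, then stack the tray this empties squarely on top of the spare empty tray, edges in line. Next stand the large conical flask midway between the full tray and the stack, and last the small conical flask midway between the large flask and the full tray, all in one straight row. Leave the full tray and the spare tray where they stand, keep the flasks upright, and do not disturb the amber bottle or the timer.

Things in the scene. Friction and masses are not known exactly. Their poses are not given: they have to be found in the camera images.
- tray_two_mid (a point): white plastic strip tray, 48 mm wide (its x) by 138 mm long (its y) by 14 mm high, walls 3 mm, floor 3 mm thick, flat underside, three square pockets in a row along y with centres at y = -45, 0 and +45 mm, dividers 10 mm high; the point is the centre of the tray, 7 mm above its underside; this one holds two stoppers at the start, in the pockets at y = -45 and 0; the pocket at y = +45 mm is vacant. It stands at the left or right end of the row. It is loose
- tray_spare_mid (a point): white plastic strip tray, 48 mm wide (its x) by 138 mm long (its y) by 14 mm high, walls 3 mm, floor 3 mm thick, flat underside, three square pockets in a row along y with centres at y = -45, 0 and +45 mm, dividers 10 mm high; the point is the centre of the tray, 7 mm above its underside; this is the spare empty tray, at the other end of the row, about 540 mm from the tray with two stoppers and roughly in line with it end to end. It is loose
- tray_one_mid (a point): white plastic strip tray, 48 mm wide (its x) by 138 mm long (its y) by 14 mm high, walls 3 mm, floor 3 mm thick, flat underside, three square pockets in a row along y with centres at y = -45, 0 and +45 mm, dividers 10 mm high; the point is the centre of the tray, 7 mm above its underside; this one holds the single stopper, in its middle pocket (y = 0). It stands farther from the robot than the row, among the flasks; 80 g
- stopper_a_mid (a point): black rubber stopper, taper from 28 mm across at the top to about 22 mm at the foot, 24 mm high, standing upright on the tray's floor, so that it rises 13 mm above the tray's walls; the point is its centre, 12 mm above its foot; it is already in the tray with two, at y = -45 mm, and stays there
- stopper_b_mid (a point): black rubber stopper, taper from 28 mm across at the top to about 22 mm at the foot, 24 mm high, standing upright on the tray's floor, so that it rises 13 mm above the tray's walls; the point is its centre, 12 mm above its foot; it is already in the tray with two, at y = 0, and stays there
- stopper_single_mid (a point): black rubber stopper, taper from 28 mm across at the top to about 22 mm at the foot, 24 mm high, standing upright on the tray's floor, so that it rises 13 mm above the tray's walls; the point is its centre, 12 mm above its foot; it is the one to move
- large_flask_mid (a point): large clear glass conical flask, upright, foot 67 mm across, 114 mm high, neck 30 mm across from 60 mm height up to the rim; grasp it by the neck; the point is on its axis, 57 mm above its foot; about 90 g. It stands among the things behind the row (other glassware far back on the worktop is not meant)
- small_flask_mid (a point): small clear glass conical flask, upright, foot 51 mm across, 85 mm high, neck 25 mm across from 60 mm height up to the rim; grasp it by the neck; the point is on its axis, 42.5 mm above its foot; about 50 g. It stands among the things behind the row
- amber_bottle_mid (a point): bystander, not to be disturbed: brown screw-cap bottle with a black cap, 52 mm across, 116 mm high, upright among the things behind the row; the point is on its axis, 58 mm up
- lab_timer: bystander, not to be disturbed: small light-coloured lab timer lying flat left of the row, 70 x 62 mm, 18 mm high; origin at the centre of its underside
Not all that is in view belongs to the job. What is shaped like the part that bears large_flask_mid but red or turquoise is not meant.

How it is judged:
On the way, in this order (a step that is already met when the one before it is completed fails the run):
1. the single stopper stands in the vacant pocket of the tray with two (x of stopper_single_mid in the frame of tray_two_mid between -0.014 and 0.014 m and y of stopper_single_mid in the frame of tray_two_mid between 0.031 and 0.059 m and z of stopper_single_mid in the frame of tray_two_mid between 0.003 and 0.013 m and angle between stopper_single_mid's own z axis and vertical below 0.2 rad), for 0.2 s.
2. the emptied tray lies squarely on the spare tray (horizontal distance between tray_one_mid and tray_spare_mid below 0.012 m and z of tray_one_mid in the frame of tray_spare_mid between 0.01 and 0.018 m and angle between the y axis of tray_one_mid and the y axis of tray_spare_mid, either way round below 0.15 rad), for 0.2 s.
3. the large flask stands midway between the full tray and the stack (height (world z) of large_flask_mid below 0.063 m and angle between large_flask_mid's own z axis and vertical below 0.1 rad and x of large_flask_mid in the frame of tray_two_mid between -0.018 and 0.018 m and ((y of tray_spare_mid in the frame of tray_two_mid below 0 m and y of large_flask_mid in the frame of tray_two_mid between -0.288 and -0.252 m) or (y of tray_spare_mid in the frame of tray_two_mid above 0 m and y of large_flask_mid in the frame of tray_two_mid between 0.252 and 0.288 m))), for 0.2 s.
4. the small flask stands midway between the large flask and the full tray (height (world z) of small_flask_mid below 0.0485 m and angle between small_flask_mid's own z axis and vertical below 0.1 rad and x of small_flask_mid in the frame of tray_two_mid between -0.022 and 0.022 m and ((y of tray_spare_mid in the frame of tray_two_mid below 0 m and y of small_flask_mid in the frame of tray_two_mid between -0.157 and -0.113 m) or (y of tray_spare_mid in the frame of tray_two_mid above 0 m and y of small_flask_mid in the frame of tray_two_mid between 0.113 and 0.157 m))), for 0.2 s.
At the end, for the whole second after the job is handed in: Three stoppers upright in the full tray, one per pocket (14 mm); emptied tray on the spare, within 12 mm and 0.15 rad; flasks upright in line with the row: large one midway (18 mm), small one midway to the full tray (22 mm), 100-170 mm apart; full and spare tray moved under 25 mm (all of step 1 and all of step 2 and all of step 3 and all of step 4 and x of stopper_a_mid in the frame of tray_two_mid between -0.014 and 0.014 m and y of stopper_a_mid in the frame of tray_two_mid between -0.059 and -0.031 m and z of stopper_a_mid in the frame of tray_two_mid between 0.003 and 0.013 m and angle between each of stopper_a_mid, stopper_b_mid's own z axis and vertical below 0.2 rad and x of stopper_b_mid in the frame of tray_two_mid between -0.014 and 0.014 m and y of stopper_b_mid in the frame of tray_two_mid between -0.014 and 0.014 m and z of stopper_b_mid in the frame of tray_two_mid between 0.003 and 0.013 m and distance of each of tray_two_mid, tray_spare_mid from where it was at the start of the episode below 0.025 m and horizontal distance between small_flask_mid and large_flask_mid between 0.1 and 0.17 m); the robot touches nothing.
It fails at once if a flask is tipped more than 0.6 rad (angle between any of large_flask_mid, small_flask_mid's own z axis and vertical above 0.6 rad).
It fails at once if the amber bottle or the timer is shifted by more than 20 mm (distance of any of amber_bottle_mid, lab_timer from where it was at the start of the episode above 0.02 m).
It also fails if it takes over 112 s, if anything falls off the work surface, if the arm or the gripper's body presses on something with over 40 N, if the wrist force passes 120 N, or if a joint passes its speed limit or range.

ROBOT

A 6-joint arm with a two-finger parallel gripper is mounted at the origin on a cart in front of the work surface, level with it; the furniture and walls round the work are solid. World frame = base frame: x ahead of the robot, y to its left, z up, the work surface at z = 0. Lengths are in m, angles in rad, forces in N, time in s.
With the tool pointing down it reaches from about 0.3 to 0.875 m from the base axis. Payload 6.4 kg.
Tool frame: the origin (TCP) lies on the centre line of the jaws, within the pads' length; the fingertips stand 17 mm ahead of it and the grasp point (between the pads) lies 2 mm behind it; z points along the fingers, y is the direction in which the jaws open and shut (so a half turn about z gives the same grasp; the last joint's range is limited). The gripper opens to 88 mm and grips with 3 to 60 N. Pads are 18 mm wide; open, the fingers measure 123 mm over their backs; the gripper's body (75 mm by 187 mm) begins 45 mm behind the grasp point.
Start: joints at [-1.53, 0.181, 1.607, -0, 1.354, -0.206], TCP at [0.14, -0.558, 0.256] pointing down, gripper open.
Joint ranges: [-2.99, 2.99], [-0.89, 2.07], [0.3, 2.58], [-1.14, 4.28], [0, 2.63], [-3.12, 3.12]. Speed limits (rad/s): [2.57, 2.57, 3.01, 3.14, 3.14, 3.14].

INTERFACE

Orientations are given as [roll, pitch, yaw] about the fixed x, y, z axes, in that order (R = Rz(yaw) Ry(pitch) Rx(roll)).
In Python, from rig import arm gives the robot as it stands.
- The arm moves only by the tool drive_tool, never from a script. Its argument "series" is a list of rows, each a list of 3 entries, a list of its own where there are three numbers: the finger opening in m, from 0 to 0.0881, then the shift along the tool's x, y, z in m, then the turn about the tool's z in rad. A call has 1 to 5 rows; each row shifts and turns the commanded pose from where the row before left it, along the tool's axes as they then stand; what a row does not reach is not made up. A row lasts 1/10 s, in which the tool goes at most 50 mm and 8.59 degrees, less where a joint would pass 70% of its speed; a pose out of reach is approached as far as the arm can. A call with a gripper value outside its range is refused whole. The fingers move at their own pace and stop on an object; "force" is the grip in N (left out, the last holds). Time passes only in rows, so rows that do not move let the fingers close. It gives the time, the measured TCP pose, the force and the opening at its end, in the units of the state.
- arm.read_state(): the state, without advancing time (a new reading comes with each control period).
- arm.grab_frame(name): name is "scene" or "top" or "wrist"; returns (picture, depth): 420x560x3 uint8, blue, green, red; 420x560 float32, m along the optical axis (not along the pixel's ray), 0 where there is no reading.
- arm.calibration(name): a dict with "fx", "fy", "cx", "cy" (pixels), "extrinsics" (4x4, takes a point from camera to world coordinates). Camera axes: x right, y up, looking along -z (the intrinsics and any distortion apply to the point x, -y, -z); pixel columns grow to the right and rows downward; lengths in m; the calibration is good to about 2 mm. The wrist camera is an equidistant fisheye: a pixel r from the principal point sees the ray r / f radians off the axis. A picture is of the moment at which its call begins: read the wrist's pose just before it. calibration takes no time and is no camera call; for the wrist camera it gives the pose at the moment of the call.
- arm.close_job(): hands the job in, once; it reports no verdict.
The state is a dict: "time": time; "qpos": joint angles; "qd": joint speeds; "joint_efforts": joint torques, N m; "eef_pos": TCP position; "orientation": TCP orientation; "ft_force": force on the tool from outside, world axes, zero at the start; "wrist_torque": the same for the moment, N m; "opening": finger opening in m.
Only numpy, scipy, OpenCV 4.12 (cv2) and the standard library are available. Lean on these libraries where they do the work, as an engineer would, in place of code of your own. Each camera call takes 0.05 s, during which the arm holds its last target.

## Working session

There is one attempt and no reset: what is moved stays moved. The work goes in short steps, Python scripts to look and compute and a tool call to move; the robot and the scene stay as the last step left them, time stands still between calls to the robot, and variables do not carry over. Pictures are saved under pics/ and viewed, and the job is handed in when it is done.

Besides the shell and the picture viewer there is one more tool, called after "Emit:" by a JSON object that holds its "name" and its "arguments", one argument or row to a line. drive_tool: Moves the arm, as the interface text tells. Its arguments: {"type":"object","properties":{"series":{"type":"array","items":{"type":"array"}},"force":{"type":"number"}},"required":["series"]}

```bash
ls; mkdir -p pics
python3 - <<'E'
from rig import arm
import cv2
s=arm.read_state();print(s)
for n in ("scene","top","wrist"):
    p,d=arm.grab_frame(n);cv2.imwrite(f"pics/{n}0.png",p)
    import numpy as np
    np.save(f"pics/{n}0.npy",d); c=arm.calibration(n);print(n,c)
E
```

```text
pics
{'time': 0.0, 'qpos': array([-1.53028888e+00,  1.81526430e-01,  1.60795385e+00, -2.80581100e-05,
        1.35379878e+00, -2.06290915e-01]), 'qd': array([-0.00021103,  0.00052973, -0.000488  , -0.00075843, -0.00118108,
        0.00198338]), 'joint_efforts': array([-6.89814642e-04, -4.33876634e+01, -3.41845036e+01,  7.01057073e-02,
        3.86317482e-02, -1.56929091e-04]), 'eef_pos': array([ 0.14046681, -0.55707848,  0.2548445 ]), 'orientation': array([-3.13993639e+00, -3.18618609e-04,  2.46804161e-01]), 'ft_force': array([-0.33358396, -0.0399633 , -0.27431574]), 'wrist_torque': array([ 0.00069752,  0.01484657, -0.00222471]), 'opening': 0.08814633720471307}
scene {'fx': 473.4418501155409, 'fy': 473.4418501155409, 'cx': 278.76938200974325, 'cy': 209.78911442732556, 'extrinsics': array([[-0.85300468,  0.36867095, -0.36941135,  0.04924398],
       [-0.52159984, -0.62634231,  0.57933489,  0.80685259],
       [-0.01779402,  0.68686028,  0.72657163,  0.98923869],
       [ 0.        ,  0.        ,  0.        ,  1.        ]])}
top {'fx': 412.2856955194737, 'fy': 412.2856955194737, 'cx': 278.85739281422764, 'cy': 215.42343891672385, 'extrinsics': array([[-0.02278425,  0.99660462, -0.0791209 ,  0.43015444],
       [-0.99962267, -0.02392468, -0.01349572,  0.0693496 ],
       [-0.01534284,  0.07878355,  0.99677367,  1.12462503],
       [ 0.        ,  0.        ,  0.        ,  1.        ]])}
wrist {'fx': 325.19226210127806, 'fy': 325.19226210127806, 'cx': 275.00066495810773, 'cy': 213.3309599172865, 'extrinsics': array([[ 2.44009788e-01,  9.24741205e-01,  2.92083768e-01,
         2.17327055e-01],
       [-9.69772442e-01,  2.32926220e-01,  7.27102884e-02,
        -5.36636142e-01],
       [-7.95768433e-04, -3.00996811e-01,  9.53624814e-01,
         3.84766074e-01],
       [ 0.00000000e+00,  0.00000000e+00,  0.00000000e+00,
         1.00000000e+00]])}
```

View pics/top0.png

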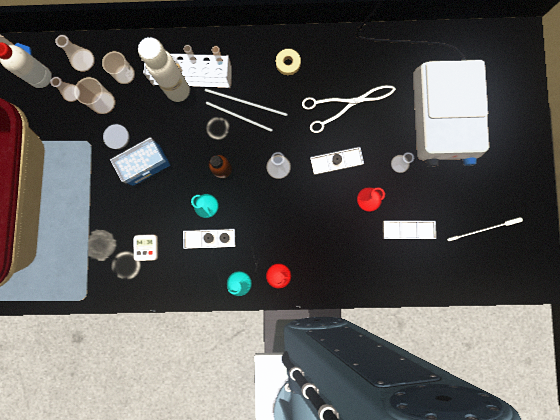

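View pics/scene0.png

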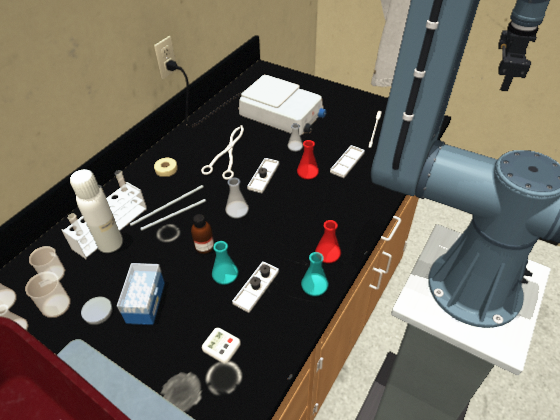

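Top view: the tray with two is at (209,239) with its vacant pocket on the left, about (193,239). The spare is at (410,230) and the tray with one at (337,160). There are two clear-flask candidates, (279,165) and (402,161). Next I'll enlarge crops and measure.

```bash
cat > h.py <<'E'
import numpy as np,cv2
from rig import arm
def ray(n,u,v,c=None):
    c=c or arm.calibration(n);E=np.array(c["extrinsics"])
    x=(u-c["cx"])/c["fx"];y=(v-c["cy"])/c["fy"]
    if n=="wrist":
        r=np.hypot(x,y);k=np.sin(r)/r if r>1e-9 else 1
        d=np.array([x*k,-y*k,-np.cos(r)])
    else: d=np.array([x,-y,-1.])
    return E[:3,3],E[:3,:3]@d
def onz(n,u,v,z,c=None):
    o,d=ray(n,u,v,c);return o+d*(z-o[2])/d[2]
def proj(n,P,c=None):
    c=c or arm.calibration(n);E=np.array(c["extrinsics"])
    q=E[:3,:3].T@(np.asarray(P)-E[:3,3]);q=q*[1,-1,-1]
    if n=="wrist":
        r=np.hypot(q[0],q[1]);t=np.arctan2(r,q[2]);s=t/r if r>1e-12 else 1/q[2]
        return c["cx"]+c["fx"]*q[0]*s,c["cy"]+c["fy"]*q[1]*s
    return c["cx"]+c["fx"]*q[0]/q[2],c["cy"]+c["fy"]*q[1]/q[2]
E
python3 - <<'E'
from h import *
p=cv2.imread("pics/top0.png");d=np.load("pics/top0.npy")
cv2.imwrite("pics/topcrop.png",cv2.resize(p[135:305,170:450],None,fx=2.8,fy=2.8,interpolation=cv2.INTER_CUBIC))
g=p.min(2)
m=(g>170).astype(np.uint8)
for nm,(u,v) in dict(two=(209,239),spare=(410,230),one=(337,160),timer=(146,247)).items():
    mm=np.zeros_like(m);mm[v-22:v+22,u-34:u+34]=m[v-22:v+22,u-34:u+34]
    cs,_=cv2.findContours(mm,cv2.RETR_EXTERNAL,cv2.CHAIN_APPROX_NONE)
    c=max(cs,key=cv2.contourArea);box=cv2.boxPoints(cv2.minAreaRect(c))
    W=np.array([onz("top",*b,0.014)[:2] for b in box])
    r=cv2.minAreaRect((W*1000).astype(np.float32))
    print(nm,cv2.contourArea(c),r, np.round(W,3).tolist())
for nm,(u,v) in dict(large=(279,165),small=(402,161),amber=(219,167),st=(337,160),a=(208,238),b=(224,238),teal=(206,205),teal2=(239,284),red1=(278,276),red2=(370,199)).items():
    print(nm,onz("top",u,v,0.05).round(3), d[v-2:v+3,u-2:u+3].mean())
E
```

```text
two 848.0 ((460.6429443359375, 275.759033203125), (47.62764358520508, 140.15530395507812), 0.8028391599655151) [[0.483, 0.346], [0.485, 0.206], [0.438, 0.205], [0.436, 0.345]]
spare 866.5 ((472.0517883300781, -265.1497497558594), (137.2349853515625, 45.66040802001953), 88.63676452636719) [[0.496, -0.198], [0.493, -0.334], [0.448, -0.332], [0.451, -0.196]]
one 817.0 ((665.5423583984375, -76.64484405517578), (47.913185119628906, 140.4144744873047), 10.435298919677734) [[0.676, -0.004], [0.702, -0.141], [0.655, -0.149], [0.629, -0.012]]
timer 522.0 ((440.8132629394531, 449.44244384765625), (70.05748748779297, 61.22514724731445), 3.4350457191467285) [[0.474, 0.482], [0.476, 0.421], [0.408, 0.417], [0.405, 0.478]]
large [0.649 0.08  0.05 ] 1.0531869
small [ 0.651 -0.243  0.05 ] 1.0241643
amber [0.648 0.239 0.05 ] 1.0406601
st [ 0.658 -0.073  0.05 ] 1.1097038
a [0.461 0.27  0.05 ] 1.0982283
b [0.46  0.228 0.05 ] 1.0973785
teal [0.548 0.275 0.05 ] 1.0574158
teal2 [0.34  0.191 0.05 ] 1.0355062
red1 [0.358 0.09  0.05 ] 1.1071407
red2 [ 0.553 -0.155  0.05 ] 1.0443351
```

View pics/topcrop.png

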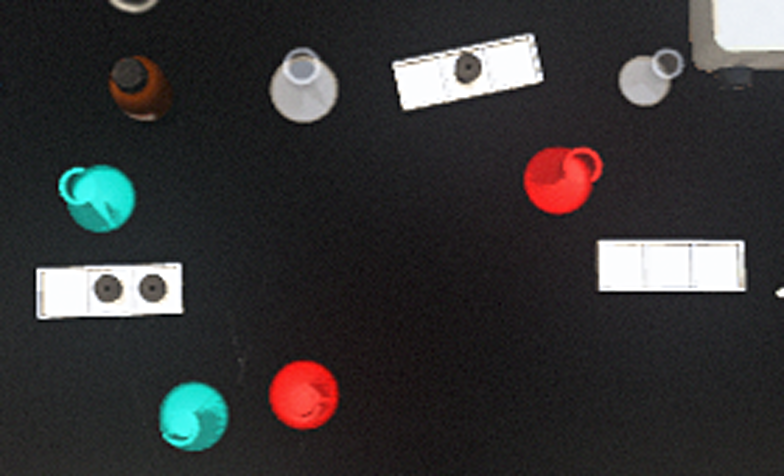

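Run:
```python
from h import *
p=cv2.imread("pics/top0.png")
g=p.max(2)
for nm,(u,v) in dict(single=(337,160),a=(208,238),b=(224,238)).items():
    m=(g[v-7:v+8,u-7:u+8]<110);ys,xs=np.nonzero(m)
    uu,vv=xs.mean()+u-7,ys.mean()+v-7
    print(nm,m.sum(),uu,vv,onz("top",uu,vv,0.025).round(4))
L={}
for nm,(ru,rv,bu,bv,h) in dict(large=(302,66,304,90,.114),small=(668,64,644,81,.085),teal=(74,186,102,198,.114),teal2=(180,432,194,416,.114),red1=(318,392,304,396,.114),red2=(586,164,560,182,.114),amber=(130,74,141,90,.116)).items():
    print(nm,onz("top",170+ru/2.8,135+rv/2.8,h).round(3),onz("top",170+bu/2.8,135+bv/2.8,0.01).round(3))
im=cv2.imread("pics/scene0.png")
cv2.imwrite("pics/sc.png",cv2.resize(im[110:300,190:390],None,fx=3,fy=3,interpolation=cv2.INTER_CUBIC))
s=p[135:200,255:425];cv2.imwrite("pics/tc.png",cv2.resize(s,None,fx=4.5,fy=4.5,interpolation=cv2.INTER_CUBIC))
```

```text
single 73 336.5068493150685 158.73972602739727 [ 0.6671 -0.0748  0.025 ]
a 69 208.1304347826087 237.57971014492753 [0.4626 0.2745 0.025 ]
b 69 224.1159420289855 237.43478260869566 [0.462  0.2317 0.025 ]
large [0.652 0.082 0.114] [0.651 0.082 0.01 ]
small [ 0.652 -0.25   0.085] [ 0.652 -0.249  0.01 ]
teal [0.55  0.286 0.114] [0.55  0.281 0.01 ]
teal2 [0.333 0.195 0.114] [0.338 0.195 0.01 ]
red1 [0.365 0.075 0.114] [0.355 0.089 0.01 ]
red2 [ 0.558 -0.165  0.114] [ 0.555 -0.164  0.01 ]
amber [0.649 0.235 0.116] [0.655 0.242 0.01 ]
```

View pics/sc.png

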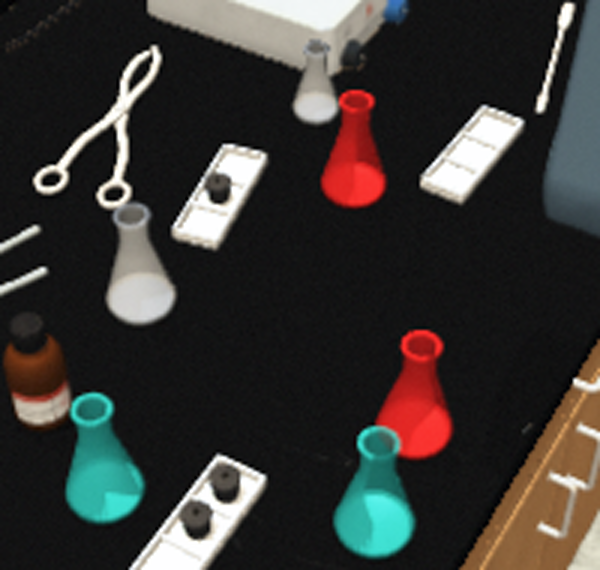

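View pics/tc.png

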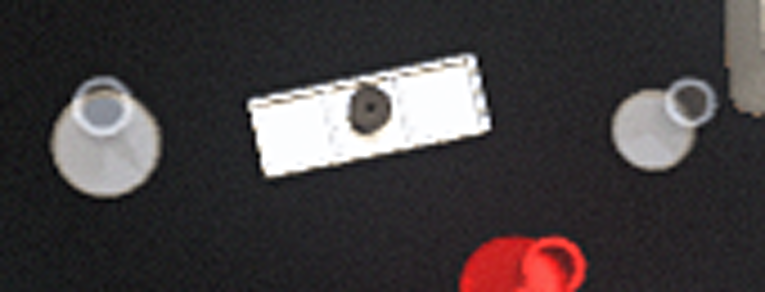

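Flask candidates (top view pixels):
- Clear at (279,165), with the larger foot and rim: this is the large flask.
- Clear at (402,161): the small flask.
- Red at (278,276) and (370,199), turquoise at (206,205) and (239,284): not meant.

The crops confirm this. The single stopper is at about (0.667,-0.075). First I'll turn the wrist.

Emit:
{"name": "drive_tool", "arguments": {
  "series": [
    [0.06,[0,0,0],-0.15],
    [0.06,[0,0,0],-0.15],
    [0.06,[0,0,0],-0.15],
    [0.06,[0,0,0],-0.15],
    [0.06,[0,0,0],-0.15]
  ],
  "force": 15
}}

```text
time: 0.65
eef_pos: [0.1405, -0.5573, 0.2553]
orientation: [-3.141, -0.001, 1.003]
ft_force: [0.1, -0.2, -0.1]
opening: 0.0602
```

Emit:
{"name": "drive_tool", "arguments": {
  "series": [
    [0.06,[0,0,0],-0.15],
    [0.06,[0,0,0],-0.15],
    [0.06,[0,0,0],-0.15],
    [0.06,[0,0,0],-0.15],
    [0.06,[0,0,0],-0.15]
  ]
}}

```text
time: 1.15
eef_pos: [0.1405, -0.5573, 0.2553]
orientation: [3.141, -0.001, 1.753]
ft_force: [-0.1, 0.4, 0.9]
opening: 0.0597
```

```bash
cat >> h.py <<'E'
def go(x,y,z,yaw):
    s=arm.read_state();p=s["eef_pos"];w=s["orientation"][2]
    d=np.array([x,y,z])-p;c,sn=np.cos(w),np.sin(w)
    t=np.array([d[0]*c+d[1]*sn,d[0]*sn-d[1]*c,-d[2]])
    a=-((yaw-w+np.pi)%(2*np.pi)-np.pi)
    print("t",s["time"],"pos",p.round(4),"rpy",s["orientation"].round(3),"op",round(s["opening"],4),"F",s["ft_force"].round(1),"q",s["qpos"].round(2))
    print("tool shift",t.round(4),"norm",np.linalg.norm(t).round(3),"turn",round(a,3))
E
python3 -c "
from h import *
go(.666,-.075,.2,1.76)"
```

```text
t 1.15 pos [ 0.1405 -0.5573  0.2553] rpy [ 3.141e+00 -1.000e-03  1.753e+00] op 0.0597 F [-0.1  0.4  0.9] q [-1.53  0.18  1.61  0.    1.35 -1.71]
tool shift [0.3791 0.6042 0.0553] norm 0.715 turn -0.007
```

Emit:
{"name": "drive_tool", "arguments": {
  "series": [
    [0.06,[0.019,0.03,0],0],
    [0.06,[0.019,0.03,0],0],
    [0.06,[0.019,0.03,0],0],
    [0.06,[0.019,0.03,0],0],
    [0.06,[0.019,0.03,0],0]
  ]
}}

```text
time: 1.65
eef_pos: [0.2723, -0.4365, 0.2555]
orientation: [3.142, -0.001, 1.746]
ft_force: [0.4, -0.0, -0.6]
opening: 0.0601
```

Emit:
{"name": "drive_tool", "arguments": {
  "series": [
    [0.06,[0.019,0.03,0],0],
    [0.06,[0.019,0.03,0],0],
    [0.06,[0.019,0.03,0],0],
    [0.06,[0.019,0.03,0],0],
    [0.06,[0.019,0.03,0],0]
  ]
}}

```text
time: 2.15
eef_pos: [0.4034, -0.3167, 0.2556]
orientation: [-3.141, -0.0, 1.747]
ft_force: [-0.4, 0.3, -0.3]
opening: 0.06
```

Emit:
{"name": "drive_tool", "arguments": {
  "series": [
    [0.06,[0.019,0.03,0],0],
    [0.06,[0.019,0.03,0],0],
    [0.06,[0.019,0.03,0],0],
    [0.06,[0.019,0.03,0],0],
    [0.06,[0.019,0.03,0],0]
  ]
}}

```text
time: 2.65
eef_pos: [0.5345, -0.197, 0.2555]
orientation: [-3.141, -0.0, 1.747]
ft_force: [-0.4, -1.3, 0.1]
opening: 0.0601
```

Emit:
{"name": "drive_tool", "arguments": {
  "series": [
    [0.06,[0.019,0.03,0],0],
    [0.06,[0.019,0.03,0],0],
    [0.06,[0.019,0.03,0],0],
    [0.06,[0.019,0.03,0],0],
    [0.06,[0.019,0.03,0],0]
  ]
}}

```text
time: 3.15
eef_pos: [0.6655, -0.0772, 0.2552]
orientation: [-3.141, -0.0, 1.747]
ft_force: [0.8, -0.5, -0.3]
opening: 0.06
```

```bash
python3 -c "
from h import *
go(.666,-.075,.12,1.76)
c=arm.calibration('wrist');p,d=arm.grab_frame('wrist');cv2.imwrite('pics/w1.png',p)
import pickle;pickle.dump(c,open('pics/w1.pkl','wb'))
print(proj('wrist',(.666,-.075,.027),c))"
```

```text
t 3.15 pos [ 0.6655 -0.0772  0.2552] rpy [-3.141 -0.     1.747] op 0.06 F [ 0.8 -0.5 -0.3] q [-0.29  0.39  1.35 -0.    1.41 -0.47]
tool shift [0.0021 0.0009 0.1352] norm 0.135 turn -0.013
(np.float64(274.6420502331881), np.float64(182.93161621868046))
```

View pics/w1.png

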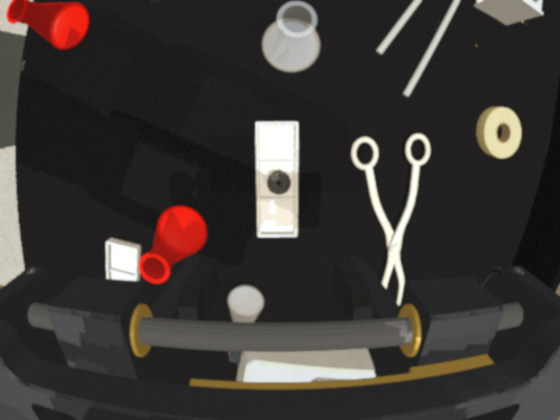

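```bash
python3 -c "
from h import *
import pickle;c=pickle.load(open('pics/w1.pkl','rb'));p=cv2.imread('pics/w1.png')
m=(p[170:196,262:294].max(2)<90);ys,xs=np.nonzero(m);u,v=xs.mean()+262,ys.mean()+170
print(m.sum(),u,v,onz('wrist',u,v,.025,c))
m=(p.min(2)>140).astype(np.uint8);m[:,:250]=0;m[:,304:]=0;m[:116]=0;m[242:]=0
cs,_=cv2.findContours(m,0,1);k=max(cs,key=cv2.contourArea)
W=np.array([onz('wrist',*q[0],.014,c)[:2]*1000 for q in k],np.float32);print(cv2.minAreaRect(W))
"
```

```text
281 279.2597864768683 183.71530249110322 [ 0.67138006 -0.07540812  0.025     ]
((668.5294189453125, -75.232177734375), (49.349281311035156, 140.0607452392578), 10.529953002929688)
```

Wrist view: the stopper is at (279,183) px, which gives about (0.668–0.671,-0.075). I'll go down over it.

Emit:
{"name": "drive_tool", "arguments": {
  "series": [
    [0.06,[0.001,0.003,0.04],0],
    [0.06,[0,0,0.04],0],
    [0.06,[0,0,0.04],0],
    [0.06,[0,0,0.04],0],
    [0.06,[0,0,0.03],0]
  ]
}}

```text
time: 3.7
eef_pos: [0.6658, -0.0765, 0.0624]
orientation: [-3.138, -0.002, 1.747]
ft_force: [0.2, -0.0, -0.1]
opening: 0.0599
```

Emit:
{"name": "drive_tool", "arguments": {
  "series": [
    [0.06,[0,0,0.02],0],
    [0.06,[0,0,0.012],0],
    [0.06,[0,0,0],0]
  ]
}}

```text
time: 4.0
eef_pos: [0.666, -0.0766, 0.0316]
orientation: [-3.138, -0.002, 1.747]
ft_force: [-0.0, 0.1, 0.5]
opening: 0.06
```

Emit:
{"name": "drive_tool", "arguments": {
  "series": [
    [0.01,[0,0,0],0],
    [0.01,[0,0,0],0],
    [0.01,[0,0,0],0],
    [0.01,[0,0,0],0],
    [0.01,[0,0,0],0]
  ],
  "force": 10
}}

```text
time: 4.5
eef_pos: [0.6681, -0.077, 0.0347]
orientation: [3.14, 0.001, 1.747]
ft_force: [-0.7, 0.1, 1.3]
opening: 0.0262
```

Emit:
{"name": "drive_tool", "arguments": {
  "series": [
    [0.01,[0,0,-0.01],0],
    [0.01,[0,0,-0.02],0],
    [0.01,[0,0,-0.03],0],
    [0.01,[0,0,-0.04],0],
    [0.01,[0,0,-0.04],0]
  ]
}}

```text
time: 5.0
eef_pos: [0.6669, -0.0768, 0.1753]
orientation: [-3.141, -0.0, 1.747]
ft_force: [0.9, -0.3, -0.2]
opening: 0.026
```

```bash
python3 -c "
from h import *
go(.462,.3205,.17,2.09)
p,d=arm.grab_frame('scene');cv2.imwrite('pics/s2.png',cv2.resize(p[40:240,180:400],None,fx=3,fy=3))"
```

```text
t 5.0 pos [ 0.6669 -0.0768  0.1753] rpy [-3.141 -0.     1.747] op 0.026 F [ 0.9 -0.3 -0.2] q [-0.29  0.46  1.41 -0.    1.27 -0.47]
tool shift [ 0.427  -0.1322  0.0053] norm 0.447 turn -0.343
```

View pics/s2.png

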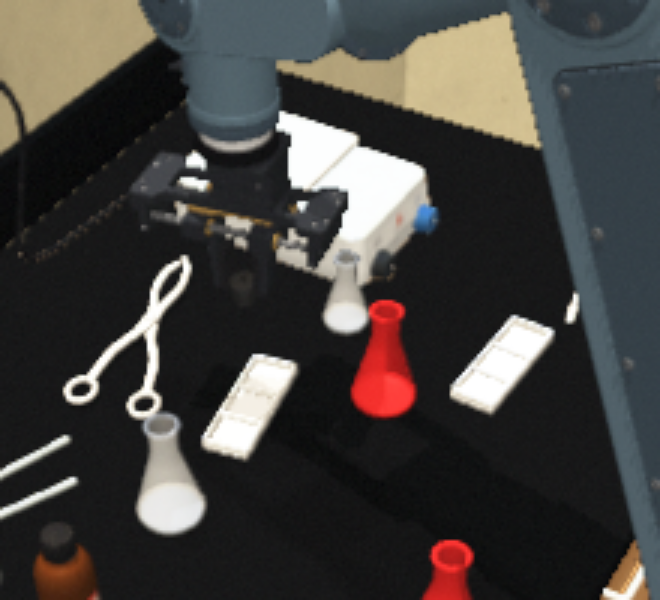

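The stopper is held and its tray is empty. Moving to the vacant pocket.

Emit:
{"name": "drive_tool", "arguments": {
  "series": [
    [0.01,[0.0356,-0.011,0],0],
    [0.01,[0.0356,-0.011,0],0],
    [0.01,[0.0356,-0.011,0],0],
    [0.01,[0.0356,-0.011,0],0],
    [0.01,[0.0356,-0.011,0],0]
  ]
}}

```text
time: 5.55
eef_pos: [0.5813, 0.0899, 0.1743]
orientation: [3.141, 0.0, 1.747]
ft_force: [-0.4, 0.8, -0.6]
opening: 0.0257
```

Emit:
{"name": "drive_tool", "arguments": {
  "series": [
    [0.01,[0.0356,-0.011,0],0],
    [0.01,[0.0356,-0.011,0],0],
    [0.01,[0.0356,-0.011,0],0],
    [0.01,[0.0356,-0.011,0],0],
    [0.01,[0.0356,-0.011,0],0]
  ]
}}

```text
time: 6.05
eef_pos: [0.496, 0.2556, 0.1744]
orientation: [3.141, -0.0, 1.747]
ft_force: [0.1, -0.7, -0.3]
opening: 0.0259
```

Emit:
{"name": "drive_tool", "arguments": {
  "series": [
    [0.01,[0.0356,-0.011,0],0],
    [0.01,[0.0356,-0.011,0],0],
    [0.01,[0,0,0],-0.12],
    [0.01,[0,0,0],-0.12],
    [0.01,[0,0,0],-0.1]
  ]
}}

```text
time: 6.55
eef_pos: [0.4624, 0.3211, 0.1742]
orientation: [3.141, 0.0, 2.093]
ft_force: [-1.1, 0.1, 0.4]
opening: 0.026
```

```bash
python3 -c "
from h import *
go(.462,.3205,.12,2.09)
import pickle
for n in ('wrist','top'):
  c=arm.calibration(n);p,d=arm.grab_frame(n);cv2.imwrite(f'pics/{n}3.png',p);pickle.dump(c,open(f'pics/{n}3.pkl','wb'))
"
```

```text
t 6.55 pos [0.4624 0.3211 0.1742] rpy [3.141 0.    2.093] op 0.026 F [-1.1  0.1  0.4] q [ 0.4   0.24  1.71 -0.    1.19 -0.13]
tool shift [-0.0004 -0.0006  0.0542] norm 0.054 turn 0.003
```

View pics/wrist3.png

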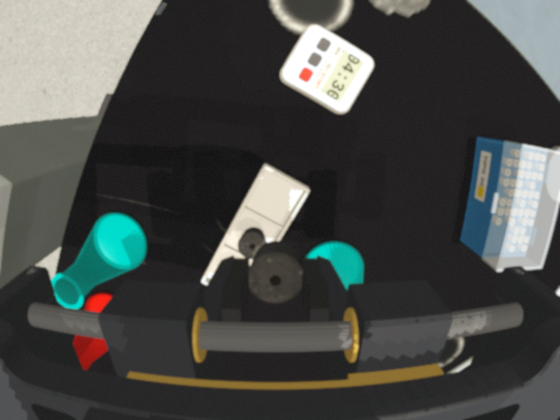

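View pics/top3.png

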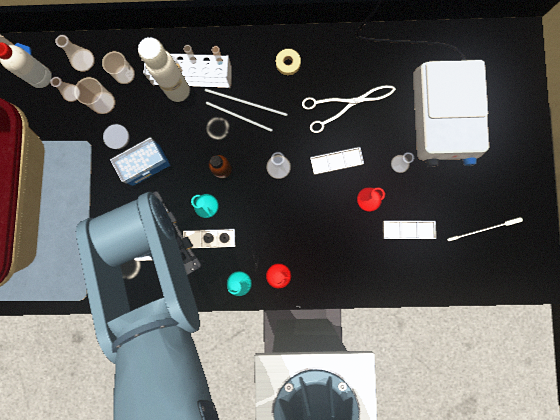

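```bash
python3 -c "
from h import *
import pickle;c=pickle.load(open('pics/wrist3.pkl','rb'))
print('held',onz('wrist',275,279,.167,c))
for u,v,z in((264,164,.014),(310,187,.014),(252,241,.026)):print(onz('wrist',u,v,z,c).round(4))
p=cv2.imread('pics/wrist3.png');cv2.imwrite('pics/w3c.png',cv2.resize(p[150:310,190:370],None,fx=4,fy=3.75,interpolation=2))
"
```

```text
held [0.46226172 0.32436403 0.167     ]
[0.4385 0.3463 0.014 ]
[0.4855 0.3489 0.014 ]
[0.4633 0.2803 0.026 ]
```

View pics/w3c.png

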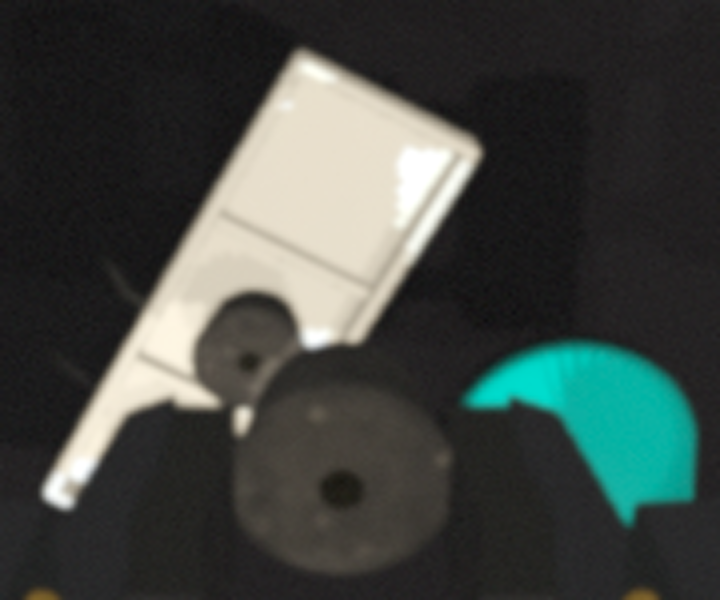

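The held stopper is over the vacant pocket, about 1 mm off. Lowering and releasing.

Emit:
{"name": "drive_tool", "arguments": {
  "series": [
    [0.01,[0,0,0.04],0],
    [0.01,[0,0,0.04],0],
    [0.01,[0,0,0.03],0],
    [0.01,[0,0,0.015],0],
    [0.01,[0,0,0.007],0]
  ]
}}

```text
time: 7.15
eef_pos: [0.4621, 0.3202, 0.0405]
orientation: [-3.14, -0.0, 2.085]
ft_force: [0.2, 0.3, -0.8]
opening: 0.0256
```

Emit:
{"name": "drive_tool", "arguments": {
  "series": [
    [0.01,[0,0,0.004],0],
    [0.01,[0,0,0.002],0],
    [0.01,[0,0,0],0]
  ]
}}

```text
time: 7.45
eef_pos: [0.4635, 0.321, 0.0368]
orientation: [3.14, 0.0, 2.087]
ft_force: [-0.3, 0.4, -0.3]
opening: 0.0261
```

Emit:
{"name": "drive_tool", "arguments": {
  "series": [
    [0.01,[0,0,0.002],0],
    [0.034,[0,0,0],0],
    [0.045,[0,0,0],0],
    [0.045,[0,0,0],0]
  ]
}}

```text
time: 7.85
eef_pos: [0.4628, 0.3207, 0.0339]
orientation: [3.141, 0.0, 2.087]
ft_force: [0.3, 0.1, -0.3]
opening: 0.0444
```

Emit:
{"name": "drive_tool", "arguments": {
  "series": [
    [0.045,[0,0,-0.02],0],
    [0.045,[0,0,-0.03],0],
    [0.045,[0,0,-0.05],0],
    [0.06,[0,0,-0.05],0],
    [0.06,[0,0,0],0.12]
  ]
}}

```text
time: 8.35
eef_pos: [0.4668, 0.3225, 0.1919]
orientation: [3.128, -0.0, 1.965]
ft_force: [1.3, 0.7, -0.6]
opening: 0.0586
```

```bash
python3 -c "
from h import *
go(.667,-.076,.19,1.755)
import pickle
for n in ('wrist','scene'):
  c=arm.calibration(n);p,d=arm.grab_frame(n);cv2.imwrite(f'pics/{n}4.png',p);pickle.dump(c,open(f'pics/{n}4.pkl','wb'))
"
```

```text
t 8.35 pos [0.4668 0.3225 0.1919] rpy [ 3.128 -0.     1.965] op 0.0586 F [ 1.3  0.7 -0.6] q [0.4  0.22 1.7  0.   1.21 0.  ]
tool shift [-0.4448  0.0316  0.0019] norm 0.446 turn 0.21
```

View pics/wrist4.png

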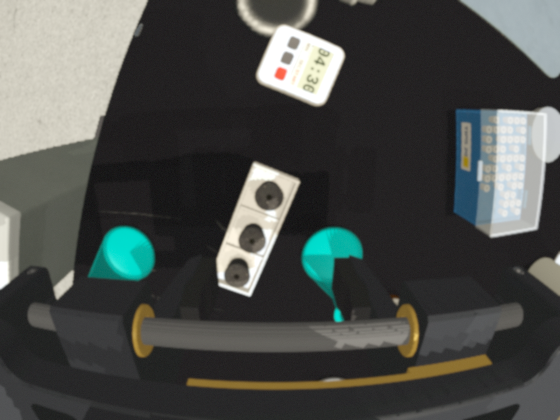

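View pics/scene4.png

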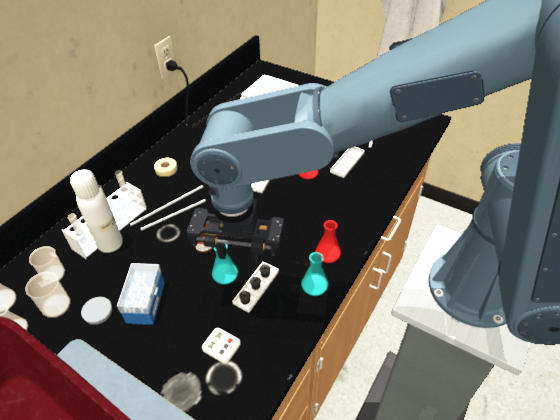

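The stopper stands in the vacant pocket, with three in a line at (268,195), (252,237) and (237,272) in the wrist view. Now the emptied tray.

Emit:
{"name": "drive_tool", "arguments": {
  "series": [
    [0.065,[0,0,0],0.11],
    [0.065,[0,0,0],0.1],
    [0.065,[-0.037,-0.005,0],0],
    [0.065,[-0.037,-0.005,0],0],
    [0.065,[-0.037,-0.005,0],0]
  ]
}}

```text
time: 8.95
eef_pos: [0.467, 0.2075, 0.1818]
orientation: [-3.138, 0.0, 1.761]
ft_force: [0.7, -0.5, 0.6]
opening: 0.065
```

```bash
python3 -c "
from h import *
go(.667,-.076,.19,1.755)"
```

```text
t 8.95 pos [0.467  0.2075 0.1818] rpy [-3.138  0.     1.761] op 0.065 F [ 0.7 -0.5  0.6] q [ 0.19  0.12  1.83 -0.    1.19 -0.  ]
tool shift [-0.3162  0.1427 -0.0082] norm 0.347 turn 0.006
```

Emit:
{"name": "drive_tool", "arguments": {
  "series": [
    [0.065,[-0.0316,0.0143,-0.001],0],
    [0.065,[-0.0316,0.0143,-0.001],0],
    [0.065,[-0.0316,0.0143,-0.001],0],
    [0.065,[-0.0316,0.0143,-0.001],0],
    [0.065,[-0.0316,0.0143,-0.001],0]
  ]
}}

```text
time: 9.45
eef_pos: [0.5674, 0.0655, 0.1868]
orientation: [-3.138, -0.001, 1.76]
ft_force: [-0.5, 0.3, -0.1]
opening: 0.0651
```

Emit:
{"name": "drive_tool", "arguments": {
  "series": [
    [0.065,[-0.0316,0.0143,-0.001],0],
    [0.065,[-0.0316,0.0143,-0.001],0],
    [0.065,[-0.0316,0.0143,-0.001],0],
    [0.065,[-0.0316,0.0143,-0.001],0],
    [0.065,[-0.0316,0.0143,-0.001],0]
  ]
}}

```text
time: 9.95
eef_pos: [0.667, -0.0764, 0.1913]
orientation: [-3.138, -0.002, 1.76]
ft_force: [0.9, 1.0, 0.6]
opening: 0.0654
```

```bash
python3 -c "
from h import *
c=arm.calibration('wrist');p,d=arm.grab_frame('wrist');cv2.imwrite('pics/wrist5.png',p)
m=(p.min(2)>120).astype(np.uint8);u0,v0=map(int,proj('wrist',(.667,-.076,.014),c));print(u0,v0)
mm=np.zeros_like(m);mm[v0-80:v0+80,u0-45:u0+45]=m[v0-80:v0+80,u0-45:u0+45]
cs,_=cv2.findContours(mm,0,1);k=max(cs,key=cv2.contourArea)
W=np.array([onz('wrist',*q[0],.014,c)[:2]*1000 for q in k],np.float32);print(cv2.minAreaRect(W))
m=(cv2.imread('pics/top3.png').min(2)>150).astype(np.uint8)
mm=np.zeros_like(m);mm[135:185,300:375]=m[135:185,300:375]
cs,_=cv2.findContours(mm,0,1);k=max(cs,key=cv2.contourArea)
W=np.array([onz('top',*q[0],.014)[:2]*1000 for q in k],np.float32);print(cv2.minAreaRect(W))
go(.667,-.076,.022,1.755)"
```

```text
274 196
((668.5510864257812, -74.89022064208984), (49.78896713256836, 139.806396484375), 10.471238136291504)
((665.5961303710938, -76.65043640136719), (48.2810173034668, 139.60379028320312), 10.556796073913574)
t 10.0 pos [ 0.6693 -0.0813  0.1917] rpy [-3.141e+00  2.000e-03  1.757e+00] op 0.0653 F [-2.5 -2.7  1. ] q [-0.3   0.45  1.39 -0.    1.3  -0.48]
tool shift [ 0.0057 -0.0013  0.1697] norm 0.17 turn 0.002
```

View pics/wrist5.png

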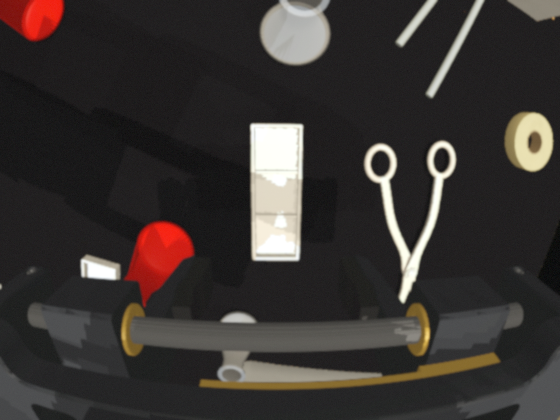

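Emit:
{"name": "drive_tool", "arguments": {
  "series": [
    [0.065,[0,0,0.03],0],
    [0.065,[0,0,0.03],0],
    [0.065,[0,0,0.03],0],
    [0.065,[0,0,0],0],
    [0.065,[0,0,0],0]
  ]
}}

```text
time: 10.5
eef_pos: [0.6664, -0.075, 0.1024]
orientation: [-3.139, -0.002, 1.758]
ft_force: [0.9, 0.1, 1.1]
opening: 0.0653
```

```bash
python3 -c "
from h import *
go(.667,-.076,.021,1.754)"
```

```text
t 10.5 pos [ 0.6664 -0.075   0.1024] rpy [-3.139e+00 -2.000e-03  1.758e+00] op 0.0653 F [0.9 0.1 1.1] q [-0.29  0.55  1.45  0.    1.15 -0.48]
tool shift [-0.0011  0.0004  0.0814] norm 0.081 turn 0.004
```

Emit:
{"name": "drive_tool", "arguments": {
  "series": [
    [0.065,[-0.001,0,0.03],0],
    [0.065,[0,0,0.03],0],
    [0.065,[0,0,0.014],0],
    [0.065,[0,0,0.007],0],
    [0.065,[0,0,0],0]
  ]
}}

```text
time: 11.0
eef_pos: [0.6679, -0.0763, 0.0231]
orientation: [3.142, 0.0, 1.757]
ft_force: [0.0, -0.3, -0.1]
opening: 0.0654
```

Emit:
{"name": "drive_tool", "arguments": {
  "series": [
    [0.055,[0,0,0],0],
    [0.05,[0,0,0],0],
    [0.04,[0,0,0],0],
    [0.04,[0,0,0],0],
    [0.04,[0,0,0],0]
  ],
  "force": 15
}}

```text
time: 11.5
eef_pos: [0.6686, -0.0766, 0.0243]
orientation: [3.14, 0.001, 1.757]
ft_force: [-1.2, 0.0, 5.5]
opening: 0.0476
```

Emit:
{"name": "drive_tool", "arguments": {
  "series": [
    [0.04,[0,0,-0.01],0],
    [0.04,[0,0,-0.03],0],
    [0.04,[0,0,-0.04],0],
    [0.04,[0,0,-0.05],0],
    [0.04,[0,0,-0.05],0]
  ]
}}

```text
time: 12.0
eef_pos: [0.6669, -0.0761, 0.2043]
orientation: [-3.14, -0.001, 1.757]
ft_force: [1.6, -0.9, -1.8]
opening: 0.048
```

Emit:
{"name": "drive_tool", "arguments": {
  "series": [
    [0.04,[0,0,0],0],
    [0.04,[0,0,0],0]
  ]
}}

```text
time: 12.2
eef_pos: [0.6684, -0.0765, 0.205]
orientation: [3.138, 0.002, 1.757]
ft_force: [0.3, -0.4, -1.9]
opening: 0.0477
```

```bash
python3 -c "
from h import *
go(.4725,-.265,.2,1.5708+.024)
p,d=arm.grab_frame('wrist');cv2.imwrite('pics/w6.png',p)
p,d=arm.grab_frame('top');cv2.imwrite('pics/t6.png',p)
cv2.imwrite('pics/t6c.png',cv2.resize(p[120:270,300:500],None,fx=4,fy=4,interpolation=2))
m=(p.min(2)>170).astype(np.uint8)
mm=np.zeros_like(m);mm[208:252,376:444]=m[208:252,376:444]
cs,_=cv2.findContours(mm,0,1);k=max(cs,key=cv2.contourArea)
W=np.array([onz('top',*q[0],.014)[:2]*1000 for q in k],np.float32);print(cv2.minAreaRect(W))
m2=np.array([onz('top',u,v,.014)[:2] for v,u in zip(*np.nonzero(mm))]);print(m2.mean(0))
"
```

```text
t 12.2 pos [ 0.6684 -0.0765  0.205 ] rpy [3.138e+00 2.000e-03 1.757e+00] op 0.0477 F [ 0.3 -0.4 -1.9] q [-0.29  0.43  1.39  0.    1.31 -0.48]
tool shift [-0.149  -0.2274  0.005 ] norm 0.272 turn 0.162
((471.8974304199219, -271.8492126464844), (123.83255767822266, 45.65028381347656), 88.63677215576172)
[ 0.47180457 -0.27166024]
```

View pics/w6.png

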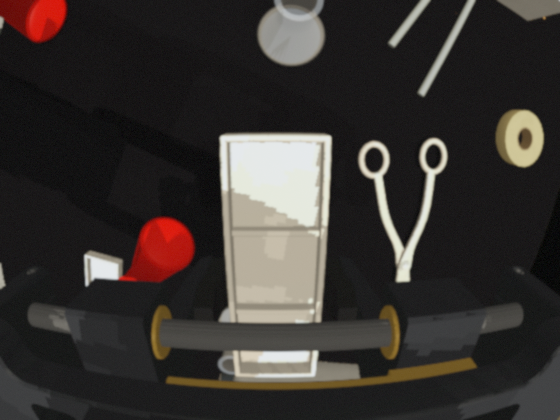

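View pics/t6c.png

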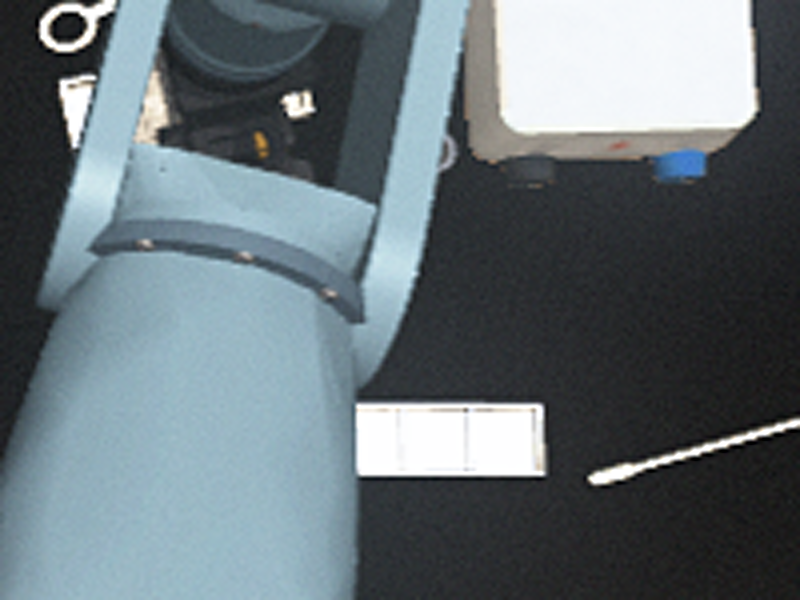

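Emit:
{"name": "drive_tool", "arguments": {
  "series": [
    [0.04,[-0.025,-0.038,0],0],
    [0.04,[-0.025,-0.038,0],0],
    [0.04,[-0.025,-0.038,0],0],
    [0.04,[-0.025,-0.038,0],0],
    [0.04,[-0.025,-0.038,0],0]
  ]
}}

```text
time: 12.8
eef_pos: [0.5014, -0.2343, 0.2001]
orientation: [-3.138, -0.003, 1.757]
ft_force: [0.8, -0.5, -0.2]
opening: 0.0479
```

Emit:
{"name": "drive_tool", "arguments": {
  "series": [
    [0.04,[-0.024,-0.037,0],0],
    [0.04,[0,0,0],0.1],
    [0.04,[0,0,0],0.1],
    [0.04,[0,0,0],0],
    [0.04,[0,0,0],0]
  ]
}}

```text
time: 13.3
eef_pos: [0.4714, -0.2641, 0.2011]
orientation: [-3.139, -0.002, 1.559]
ft_force: [-0.5, -0.3, -0.6]
opening: 0.0479
```

```bash
python3 -c "
from h import *
go(.474,-.2648,.1,1.5708-.02)
c=arm.calibration('wrist')
p,d=arm.grab_frame('wrist');cv2.imwrite('pics/w7.png',p)
import pickle;pickle.dump(c,open('pics/w7.pkl','wb'))
"
```

```text
t 13.3 pos [ 0.4714 -0.2641  0.2011] rpy [-3.139e+00 -2.000e-03  1.559e+00] op 0.0479 F [-0.5 -0.3 -0.6] q [-0.73  0.16  1.74  0.    1.24 -0.72]
tool shift [-0.0007  0.0026  0.1011] norm 0.101 turn 0.009
```

View pics/w7.png

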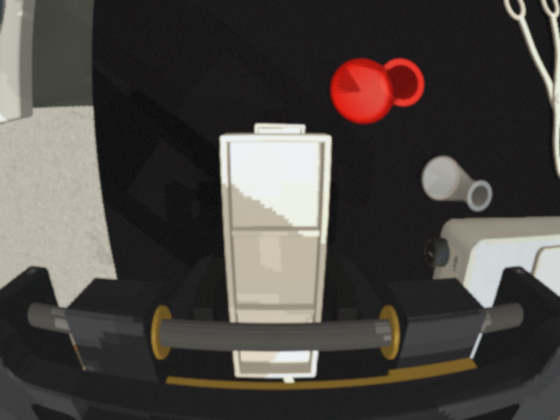

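```bash
python3 -c "
from h import *
import pickle;c=pickle.load(open('pics/w7.pkl','rb'))
p=cv2.imread('pics/w7.png');cv2.imwrite('pics/w7c.png',cv2.resize(p[110:150,205:345],None,fx=5,fy=5,interpolation=2))
for u,v,z in((254.5,124.5,.014),(305.5,125.5,.014),(220.5,136,.191),(331.5,135.5,.191),(234,378,.191),(318,376.5,.191)):print(onz('wrist',u,v,z,c).round(4))
"
```

```text
[ 0.4532 -0.1942  0.014 ]
[ 0.5024 -0.1956  0.014 ]
[ 0.4496 -0.1932  0.191 ]
[ 0.4975 -0.1935  0.191 ]
[ 0.4468 -0.3324  0.191 ]
[ 0.4974 -0.3316  0.191 ]
```

View pics/w7c.png

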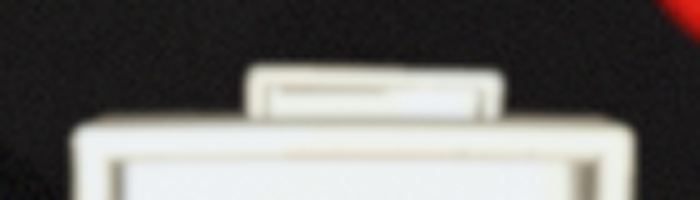

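Emit:
{"name": "drive_tool", "arguments": {
  "series": [
    [0.04,[-0.0015,0.003,0.04],0.01],
    [0.04,[0,0,0.04],0],
    [0.04,[0,0,0.04],0],
    [0.04,[0,0,0.03],0],
    [0.04,[0,0,0],0]
  ]
}}

```text
time: 13.85
eef_pos: [0.4722, -0.2632, 0.0479]
orientation: [-3.134, -0.006, 1.549]
ft_force: [-0.7, 0.5, -1.5]
opening: 0.0479
```

```bash
python3 -c "
from h import *
go(.475,-.2655,.0383,1.5708-.02)
p,d=arm.grab_frame('scene');cv2.imwrite('pics/s8.png',cv2.resize(p[100:240,270:430],None,fx=5,fy=4.2,interpolation=2))
"
```

```text
t 13.85 pos [ 0.4722 -0.2632  0.0479] rpy [-3.134 -0.006  1.549] op 0.0479 F [-0.7  0.5 -1.5] q [-0.73  0.39  1.82 -0.    0.94 -0.71]
tool shift [-0.0022  0.0029  0.0096] norm 0.01 turn -0.002
```

View pics/s8.png

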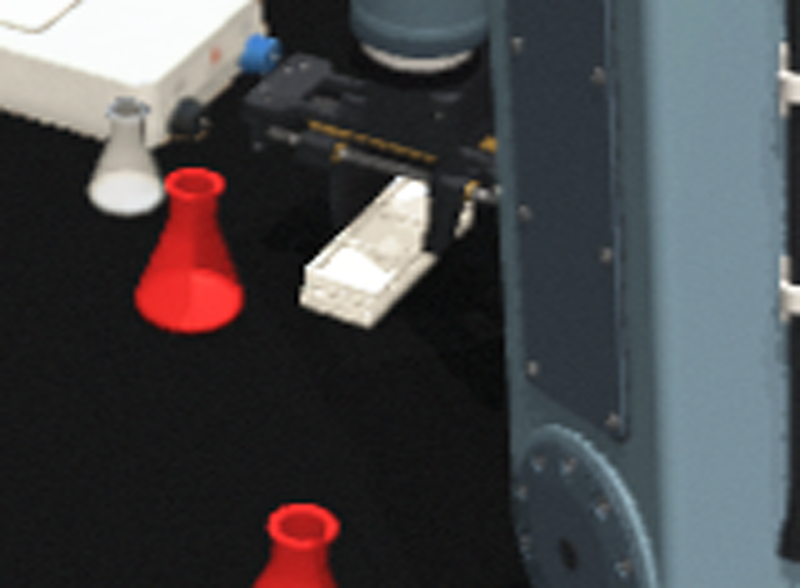

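Emit:
{"name": "drive_tool", "arguments": {
  "series": [
    [0.04,[-0.001,0.001,0.004],0],
    [0.04,[0,0,0.003],0],
    [0.04,[0,0,0],0]
  ]
}}

```text
time: 14.2
eef_pos: [0.4769, -0.2679, 0.0469]
orientation: [3.14, 0.001, 1.547]
ft_force: [-0.1, -0.8, -0.5]
opening: 0.0473
```

```bash
python3 -c "
from h import *
go(.475,-.2655,.0383,1.5708-.02)
c=arm.calibration('wrist')
p,d=arm.grab_frame('wrist');cv2.imwrite('pics/w9.png',cv2.resize(p[110:400,180:370],None,fx=3,fy=2,interpolation=2))
"
```

```text
t 14.2 pos [ 0.4769 -0.2679  0.0469] rpy [3.140e+00 1.000e-03 1.547e+00] op 0.0473 F [-0.1 -0.8 -0.5] q [-0.73  0.4   1.81  0.    0.93 -0.71]
tool shift [ 0.0024 -0.0019  0.0086] norm 0.009 turn -0.004
```

View pics/w9.png

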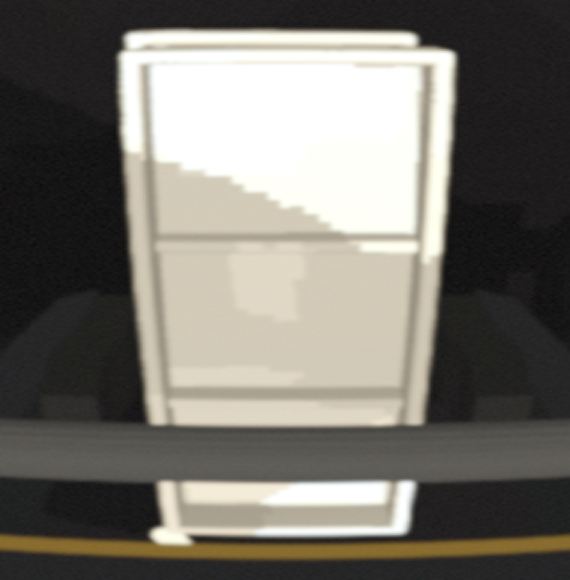

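Emit:
{"name": "drive_tool", "arguments": {
  "series": [
    [0.04,[0,0,0],0],
    [0.04,[0,0,0],0],
    [0.04,[0,0,0],0]
  ]
}}

```text
time: 14.55
eef_pos: [0.4762, -0.2674, 0.046]
orientation: [3.141, 0.0, 1.547]
ft_force: [0.3, -0.2, -0.0]
opening: 0.0479
```

```bash
python3 -c "
from h import *
for i in range(3):
  go(.4745,-.2655,.0383,1.5708-.02)
  p,d=arm.grab_frame('wrist')
cv2.imwrite('pics/w10.png',cv2.resize(p[110:400,180:370],None,fx=3,fy=2,interpolation=2))
"
```

```text
t 14.55 pos [ 0.4762 -0.2674  0.046 ] rpy [3.141 0.    1.547] op 0.0479 F [ 0.3 -0.2 -0. ] q [-0.73  0.4   1.81  0.    0.93 -0.71]
tool shift [ 0.0019 -0.0017  0.0077] norm 0.008 turn -0.004
t 14.6 pos [ 0.4761 -0.2674  0.0459] rpy [3.141 0.    1.547] op 0.0474 F [-0.3  0.1 -1. ] q [-0.73  0.4   1.81  0.    0.93 -0.71]
tool shift [ 0.0018 -0.0017  0.0076] norm 0.008 turn -0.004
t 14.65 pos [ 0.4761 -0.2674  0.0458] rpy [3.141 0.    1.547] op 0.0477 F [-0.2  0.5 -0.5] q [-0.73  0.4   1.81  0.    0.93 -0.71]
tool shift [ 0.0018 -0.0016  0.0075] norm 0.008 turn -0.004
```

View pics/w10.png

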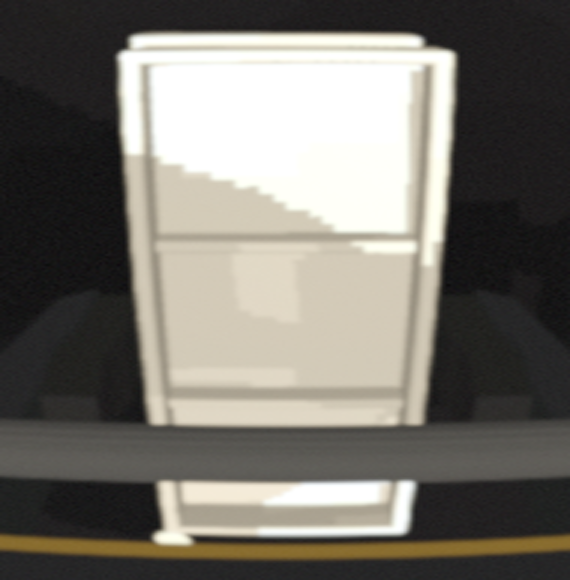

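Emit:
{"name": "drive_tool", "arguments": {
  "series": [
    [0.04,[0.0015,-0.002,0.003],0],
    [0.04,[0,0,0.002],0],
    [0.04,[0,0,0.002],0],
    [0.04,[0,0,0],0],
    [0.04,[0,0,0],0]
  ]
}}

```text
time: 15.2
eef_pos: [0.4741, -0.2658, 0.0386]
orientation: [-3.142, -0.0, 1.547]
ft_force: [-1.1, -0.3, -0.9]
opening: 0.0479
```

```bash
python3 -c "
from h import *
go(.4745,-.2655,.0383,1.5708-.02)
p,d=arm.grab_frame('wrist')
cv2.imwrite('pics/w11.png',cv2.resize(p[110:400,180:370],None,fx=3,fy=2,interpolation=2))
"
```

```text
t 15.2 pos [ 0.4741 -0.2658  0.0386] rpy [-3.142 -0.     1.547] op 0.0479 F [-1.1 -0.3 -0.9] q [-0.73  0.41  1.82  0.    0.91 -0.71]
tool shift [0.0003 0.0004 0.0003] norm 0.001 turn -0.004
```

View pics/w11.png

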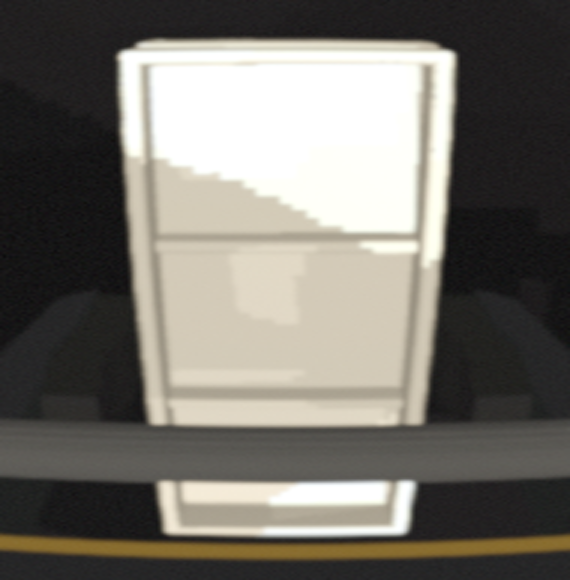

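The held tray is now lined up on the spare. Settling it and letting go.

Emit:
{"name": "drive_tool", "arguments": {
  "series": [
    [0.04,[0,0,0.001],0],
    [0.04,[0,0,0],0],
    [0.052,[0,0,0],0],
    [0.06,[0,0,0],0],
    [0.065,[0,0,0],0]
  ]
}}

```text
time: 15.75
eef_pos: [0.4741, -0.2658, 0.0377]
orientation: [3.142, 0.0, 1.547]
ft_force: [0.1, 0.3, -0.5]
opening: 0.0645
```

Emit:
{"name": "drive_tool", "arguments": {
  "series": [
    [0.065,[0,0,0],0],
    [0.065,[0,0,-0.02],0],
    [0.065,[0,0,-0.03],0],
    [0.065,[0,0,-0.05],0],
    [0.065,[0,0,-0.05],0]
  ]
}}

```text
time: 16.25
eef_pos: [0.4734, -0.2652, 0.1885]
orientation: [-3.14, -0.001, 1.547]
ft_force: [0.7, -0.2, -0.1]
opening: 0.0655
```

```bash
python3 -c "
from h import *
go(.652,.082,.2,1.5708-.02)
p,d=arm.grab_frame('wrist');cv2.imwrite('pics/w12.png',p)
"
```

```text
t 16.25 pos [ 0.4734 -0.2652  0.1885] rpy [-3.140e+00 -1.000e-03  1.547e+00] op 0.0655 F [ 0.7 -0.2 -0.1] q [-0.73  0.18  1.75  0.    1.21 -0.71]
tool shift [ 0.3514  0.1702 -0.0115] norm 0.391 turn -0.004
```

View pics/w12.png

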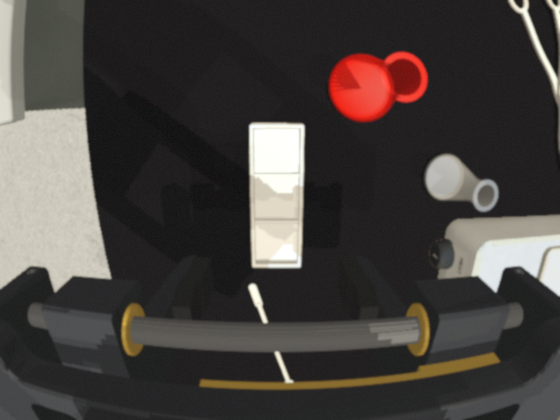

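The stack looks square, a single outline at (276,196). On to the large flask.

Emit:
{"name": "drive_tool", "arguments": {
  "series": [
    [0.065,[0.0352,0.0172,-0.002],0],
    [0.065,[0.0352,0.0172,-0.002],0],
    [0.065,[0.0352,0.0172,-0.002],0],
    [0.065,[0.0352,0.0172,-0.002],0],
    [0.065,[0.0352,0.0172,-0.002],0]
  ]
}}

```text
time: 16.8
eef_pos: [0.5648, -0.0904, 0.1976]
orientation: [3.141, 0.0, 1.547]
ft_force: [0.2, 0.3, -0.2]
opening: 0.0651
```

Emit:
{"name": "drive_tool", "arguments": {
  "series": [
    [0.065,[0.0352,0.0172,-0.002],0],
    [0.065,[0.0352,0.0172,-0.002],0],
    [0.065,[0.0352,0.0172,-0.002],0],
    [0.065,[0.0352,0.0172,-0.002],0],
    [0.065,[0.0352,0.0172,-0.002],0]
  ]
}}

```text
time: 17.3
eef_pos: [0.655, 0.0836, 0.2074]
orientation: [-3.141, 0.0, 1.547]
ft_force: [1.4, -0.3, -0.5]
opening: 0.0646
```

Emit:
{"name": "drive_tool", "arguments": {
  "series": [
    [0.065,[0,0,0],0],
    [0.065,[0,0,0],0],
    [0.065,[0,0,0],0]
  ]
}}

```text
time: 17.6
eef_pos: [0.654, 0.0811, 0.2072]
orientation: [-3.141, 0.0, 1.546]
ft_force: [-1.1, -0.1, 0.1]
opening: 0.0652
```

```bash
python3 -c "
from h import *
go(.6535,.0825,.095,1.5708-.02)
c=arm.calibration('wrist')
p,d=arm.grab_frame('wrist');cv2.imwrite('pics/w13.png',p)
print(proj('wrist',(.6535,.0825,.114),c),proj('wrist',(.6535,.0825,.0),c))
import pickle;pickle.dump(c,open('pics/w13.pkl','wb'))
"
```

```text
t 17.6 pos [0.654  0.0811 0.2072] rpy [-3.141  0.     1.546] op 0.0652 F [-1.1 -0.1  0.1] q [-0.06  0.41  1.42 -0.    1.31 -0.03]
tool shift [ 0.0014 -0.0005  0.1122] norm 0.112 turn -0.005
(np.float64(273.06754020301025), np.float64(223.7036620114413)) (np.float64(273.62591873934997), np.float64(187.91084439095994))
```

View pics/w13.png

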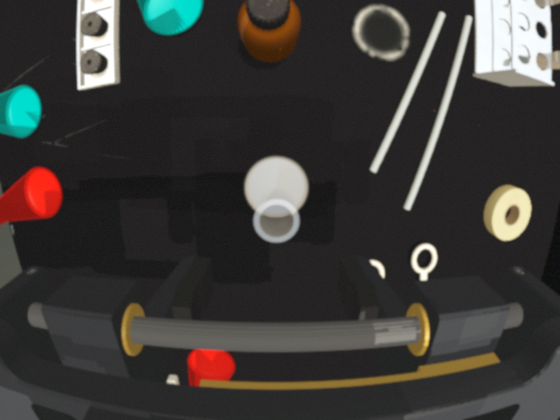

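Rim at (276,221) and foot at (276,188) px: about 2 mm from the estimate. I'll correct for that and go down to the neck.

Emit:
{"name": "drive_tool", "arguments": {
  "series": [
    [0.065,[0.002,0.0015,0.03],0],
    [0.065,[0,0,0.03],0],
    [0.065,[0,0,0.03],0],
    [0.065,[0,0,0.022],0],
    [0.065,[0,0,0],0]
  ]
}}

```text
time: 18.15
eef_pos: [0.653, 0.0826, 0.0918]
orientation: [-3.134, -0.0, 1.545]
ft_force: [-0.6, 0.1, 0.3]
opening: 0.0652
```

Emit:
{"name": "drive_tool", "arguments": {
  "series": [
    [0.05,[0,0,0],0],
    [0.04,[0,0,0],0],
    [0.02,[0,0,0],0],
    [0.02,[0,0,0],0],
    [0.02,[0,0,0],0]
  ],
  "force": 12
}}

```text
time: 18.65
eef_pos: [0.6564, 0.084, 0.0966]
orientation: [3.141, 0.0, 1.547]
ft_force: [-1.7, 0.5, 4.4]
opening: 0.03
```

Emit:
{"name": "drive_tool", "arguments": {
  "series": [
    [0.02,[0,0,0],0],
    [0.02,[0,0,-0.01],0],
    [0.02,[0,0,-0.02],0],
    [0.02,[0,0,-0.02],0],
    [0.02,[0,0,0],0]
  ]
}}

```text
time: 19.15
eef_pos: [0.6582, 0.084, 0.1494]
orientation: [3.135, 0.0, 1.547]
ft_force: [1.1, -0.2, -0.6]
opening: 0.0296
```

```bash
python3 -c "
from h import *
go(.467,.006,.15,1.5708-.02)
c=arm.calibration('wrist')
p,d=arm.grab_frame('wrist');cv2.imwrite('pics/w14.png',p)
p,d=arm.grab_frame('scene');cv2.imwrite('pics/s14.png',p)
"
```

```text
t 19.15 pos [0.6582 0.084  0.1494] rpy [3.135 0.    1.547] op 0.0296 F [ 1.1 -0.2 -0.6] q [-0.05  0.47  1.46  0.    1.21 -0.03]
tool shift [-0.0825 -0.1893 -0.0006] norm 0.206 turn -0.004
```

View pics/w14.png

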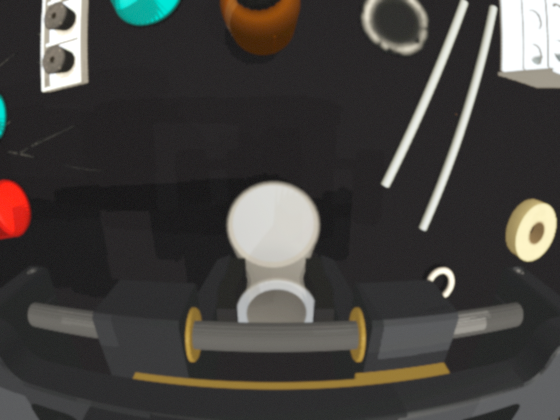

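View pics/s14.png

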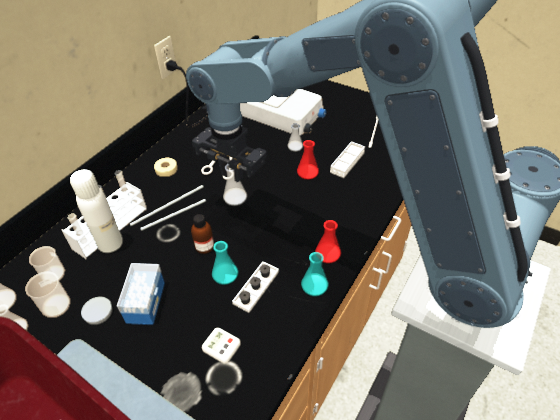

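The large flask is held upright. Carrying it to the midpoint.

Emit:
{"name": "drive_tool", "arguments": {
  "series": [
    [0.02,[-0.01,-0.0235,0],0],
    [0.02,[-0.01,-0.0235,0],0],
    [0.02,[-0.01,-0.0235,0],0],
    [0.02,[-0.01,-0.0235,0],0],
    [0.02,[-0.01,-0.0235,0],0]
  ]
}}

```text
time: 19.75
eef_pos: [0.5354, 0.0366, 0.1441]
orientation: [-3.139, -0.0, 1.547]
ft_force: [0.7, -0.4, -1.5]
opening: 0.0297
```

Emit:
{"name": "drive_tool", "arguments": {
  "series": [
    [0.02,[-0.01,-0.0235,0],0],
    [0.02,[-0.01,-0.0235,0],0],
    [0.02,[-0.01,-0.0235,0],0],
    [0.02,[0,0,0],0],
    [0.02,[0,0,0],0]
  ]
}}

```text
time: 20.25
eef_pos: [0.4658, 0.0085, 0.1451]
orientation: [-3.141, -0.0, 1.546]
ft_force: [0.0, 0.1, -0.5]
opening: 0.0298
```

```bash
python3 -c "
from h import *
go(.4675,.006,.0955,1.5708-.02)"
```

```text
t 20.25 pos [0.4658 0.0085 0.1451] rpy [-3.141 -0.     1.546] op 0.0298 F [ 0.   0.1 -0.5] q [-0.24  0.07  1.97  0.    1.1  -0.21]
tool shift [-0.0025  0.0017  0.0496] norm 0.05 turn -0.005
```

Emit:
{"name": "drive_tool", "arguments": {
  "series": [
    [0.02,[-0.0025,0.0015,0.02],0],
    [0.02,[0,0,0.015],0],
    [0.02,[0,0,0.007],0],
    [0.02,[0,0,0.004],0],
    [0.02,[0,0,0],0]
  ]
}}

```text
time: 20.75
eef_pos: [0.4677, 0.0062, 0.0993]
orientation: [-3.141, -0.0, 1.547]
ft_force: [-0.1, -0.7, -0.1]
opening: 0.0295
```

Emit:
{"name": "drive_tool", "arguments": {
  "series": [
    [0.02,[0,0,0.002],0],
    [0.02,[0,0,0],0],
    [0.02,[0,0,0],0]
  ]
}}

```text
time: 21.05
eef_pos: [0.4679, 0.0059, 0.0981]
orientation: [3.141, 0.0, 1.547]
ft_force: [-0.7, 0.3, -0.1]
opening: 0.0293
```

Emit:
{"name": "drive_tool", "arguments": {
  "series": [
    [0.02,[0,0,0.001],0],
    [0.02,[0,0,0.001],0],
    [0.02,[0,0,0],0]
  ]
}}

```text
time: 21.35
eef_pos: [0.4678, 0.0058, 0.0965]
orientation: [3.141, 0.0, 1.547]
ft_force: [-2.8, 0.7, 6.9]
opening: 0.0298
```

Emit:
{"name": "drive_tool", "arguments": {
  "series": [
    [0.036,[0,0,0],0],
    [0.045,[0,0,0],0],
    [0.055,[0,0,0],0],
    [0.065,[0,0,0],0],
    [0.065,[0,0,0],0]
  ]
}}

```text
time: 21.85
eef_pos: [0.4676, 0.0059, 0.0957]
orientation: [-3.142, 0.0, 1.547]
ft_force: [-0.2, -0.1, 0.4]
opening: 0.0643
```

Emit:
{"name": "drive_tool", "arguments": {
  "series": [
    [0.065,[0,0,-0.02],0],
    [0.065,[0,0,-0.03],0],
    [0.065,[0,0,-0.04],0],
    [0.065,[0,0,-0.03],0],
    [0.065,[0,0,0],0]
  ]
}}

```text
time: 22.35
eef_pos: [0.4703, 0.0054, 0.2203]
orientation: [3.133, 0.002, 1.547]
ft_force: [0.3, 0.8, 0.4]
opening: 0.0649
```

```bash
python3 -c "
from h import *
go(.654,-.249,.2,1.5708)
c=arm.calibration('wrist')
p,d=arm.grab_frame('wrist');cv2.imwrite('pics/w15.png',p)
p,d=arm.grab_frame('top');cv2.imwrite('pics/t15.png',p)
"
```

```text
t 22.35 pos [0.4703 0.0054 0.2203] rpy [3.133e+00 2.000e-03 1.547e+00] op 0.0649 F [0.3 0.8 0.4] q [-0.24 -0.03  1.9   0.    1.26 -0.22]
tool shift [-0.2499  0.1897  0.0203] norm 0.314 turn -0.024
```

View pics/w15.png

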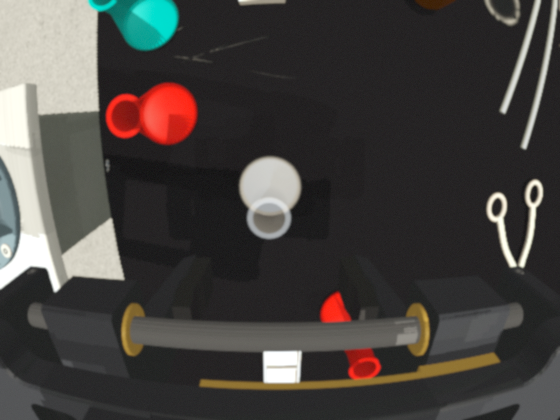

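View pics/t15.png

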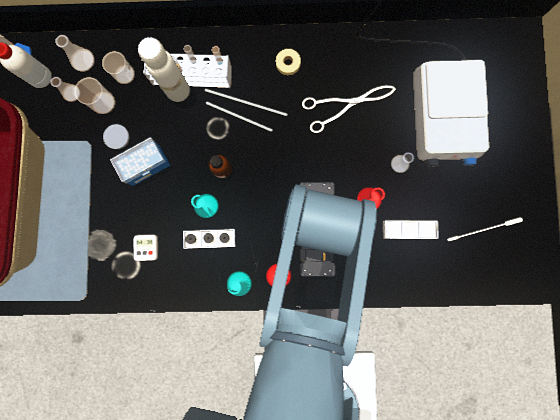

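The large flask stands upright between the ends. Next the small flask, after checking the balance next to it.

```bash
python3 -c "
from h import *
d=np.load('pics/top0.npy');c=arm.calibration('top')
for v in (66,90,110,125,135,145,150,155,160,164):
  r=[]
  for u in (410,414,417,420,425,432,440,460,470):
    z=d[v,u];o,r0=ray('top',u,v,c);P=o+r0*z;r.append('(%.3f %.3f %.3f)'%tuple(P))
  print(v,*r)
"
```

```text
66 (0.931 -0.293 -0.001) (0.929 -0.302 0.004) (0.929 -0.311 0.003) (0.902 -0.298 0.064) (0.892 -0.304 0.085) (0.889 -0.320 0.089) (0.888 -0.340 0.091) (0.886 -0.391 0.092) (0.885 -0.416 0.092)
90 (0.861 -0.289 0.002) (0.854 -0.295 0.018) (0.846 -0.296 0.038) (0.837 -0.296 0.061) (0.832 -0.305 0.073) (0.827 -0.318 0.087) (0.824 -0.337 0.091) (0.822 -0.386 0.094) (0.822 -0.413 0.092)
110 (0.804 -0.286 0.003) (0.803 -0.297 0.003) (0.792 -0.294 0.036) (0.787 -0.297 0.051) (0.779 -0.302 0.073) (0.773 -0.314 0.089) (0.771 -0.332 0.095) (0.770 -0.384 0.092) (0.769 -0.409 0.092)
125 (0.762 -0.284 0.001) (0.761 -0.295 0.001) (0.754 -0.295 0.026) (0.746 -0.295 0.051) (0.741 -0.302 0.069) (0.739 -0.318 0.072) (0.738 -0.339 0.072) (0.736 -0.389 0.076) (0.736 -0.415 0.074)
135 (0.733 -0.282 0.003) (0.733 -0.294 0.001) (0.726 -0.293 0.027) (0.721 -0.296 0.045) (0.714 -0.300 0.070) (0.712 -0.316 0.077) (0.430 0.069 1.125) (0.710 -0.388 0.074) (0.710 -0.414 0.073)
145 (0.706 -0.282 0.000) (0.705 -0.293 0.000) (0.699 -0.293 0.024) (0.694 -0.295 0.043) (0.688 -0.299 0.070) (0.687 -0.317 0.070) (0.686 -0.336 0.074) (0.685 -0.387 0.072) (0.685 -0.415 0.069)
150 (0.692 -0.281 -0.001) (0.690 -0.290 0.005) (0.686 -0.293 0.021) (0.681 -0.294 0.042) (0.675 -0.298 0.069) (0.672 -0.313 0.077) (0.673 -0.335 0.073) (0.671 -0.386 0.074) (0.671 -0.412 0.073)
155 (0.660 -0.255 0.081) (0.676 -0.290 0.005) (0.674 -0.294 0.016) (0.668 -0.295 0.039) (0.665 -0.303 0.053) (0.664 -0.321 0.055) (0.662 -0.338 0.063) (0.661 -0.392 0.059) (0.661 -0.417 0.059)
160 (0.646 -0.254 0.083) (0.663 -0.291 0.000) (0.663 -0.299 0.001) (0.663 -0.308 -0.002) (0.658 -0.312 0.024) (0.654 -0.325 0.041) (0.661 -0.361 0.001) (0.660 -0.416 0.000) (0.651 -0.424 0.043)
164 (0.652 -0.279 0.001) (0.651 -0.288 0.006) (0.652 -0.298 0.002) (0.652 -0.308 -0.003) (0.651 -0.320 0.001) (0.643 -0.324 0.042) (0.651 -0.362 -0.002) (0.648 -0.414 0.003) (0.642 -0.428 0.033)
```

Emit:
{"name": "drive_tool", "arguments": {
  "series": [
    [0.065,[-0.0313,0.0237,0],0],
    [0.065,[-0.0313,0.0237,0],0],
    [0.065,[-0.0313,0.0237,0],0],
    [0.065,[-0.0313,0.0237,0],0],
    [0.065,[-0.0313,0.0237,0],0]
  ]
}}

```text
time: 22.95
eef_pos: [0.582, -0.1542, 0.213]
orientation: [-3.138, -0.002, 1.547]
ft_force: [-0.1, 1.0, 0.7]
opening: 0.0651
```

Emit:
{"name": "drive_tool", "arguments": {
  "series": [
    [0.065,[-0.0313,0.0237,0],0],
    [0.065,[-0.0313,0.0237,0],0],
    [0.065,[-0.031,0.0237,0.02],0],
    [0.065,[0,0,0.02],0],
    [0.065,[0,0,0],0]
  ]
}}

```text
time: 23.45
eef_pos: [0.6483, -0.248, 0.1685]
orientation: [-3.132, -0.005, 1.545]
ft_force: [-0.4, 0.4, -0.9]
opening: 0.0651
```

Emit:
{"name": "drive_tool", "arguments": {
  "series": [
    [0.065,[0,0,0],0],
    [0.065,[0,0,0],0],
    [0.065,[0,0,0],0]
  ]
}}

```text
time: 23.75
eef_pos: [0.6516, -0.2482, 0.1773]
orientation: [3.14, 0.001, 1.548]
ft_force: [-0.8, -0.2, 0.4]
opening: 0.0649
```

```bash
python3 -c "
from h import *
go(.654,-.249,.077,1.55)
c=arm.calibration('wrist')
p,d=arm.grab_frame('wrist');cv2.imwrite('pics/w16.png',p)
print(proj('wrist',(.654,-.249,.085),c),proj('wrist',(.654,-.249,.0),c))
"
```

```text
t 23.75 pos [ 0.6516 -0.2482  0.1773] rpy [3.140e+00 1.000e-03 1.548e+00] op 0.0649 F [-0.8 -0.2  0.4] q [-0.53  0.51  1.33  0.    1.29 -0.51]
tool shift [-0.0008  0.0024  0.1003] norm 0.1 turn -0.002
(np.float64(276.69153565554683), np.float64(226.75793619444647)) (np.float64(275.9666592834028), np.float64(196.87139642955873))
```

View pics/w16.png

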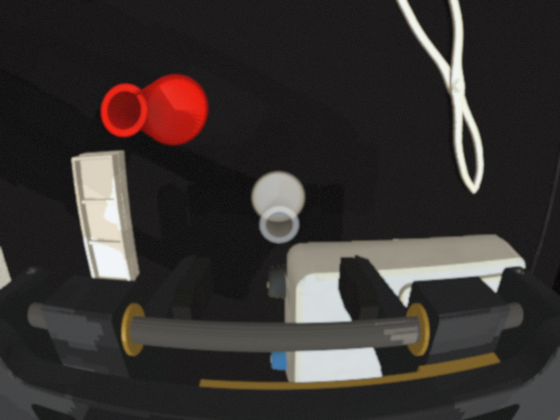

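Rim at (279,224) and foot at (278,197) px. Descending to the neck.

Emit:
{"name": "drive_tool", "arguments": {
  "series": [
    [0.065,[0,0.003,0.03],0],
    [0.065,[0,0,0.03],0],
    [0.065,[0,0,0.02],0],
    [0.065,[0,0,0.014],0],
    [0.065,[0,0,0.005],0]
  ]
}}

```text
time: 24.3
eef_pos: [0.6537, -0.2482, 0.0757]
orientation: [-3.14, -0.001, 1.547]
ft_force: [0.3, -0.3, 0.5]
opening: 0.0654
```

Emit:
{"name": "drive_tool", "arguments": {
  "series": [
    [0.05,[0,0,0],0],
    [0.04,[0,0,0],0],
    [0.018,[0,0,0],0],
    [0.018,[0,0,0],0],
    [0.018,[0,0,0],0]
  ],
  "force": 12
}}

```text
time: 24.8
eef_pos: [0.6545, -0.2489, 0.0774]
orientation: [3.141, 0.001, 1.547]
ft_force: [0.4, -0.4, 1.2]
opening: 0.0271
```

Emit:
{"name": "drive_tool", "arguments": {
  "series": [
    [0.018,[0,0,0],0],
    [0.018,[0,0,-0.015],0],
    [0.018,[0,0,-0.03],0],
    [0.018,[0,0,-0.04],0],
    [0.018,[0,0,-0.045],0]
  ]
}}

```text
time: 25.3
eef_pos: [0.6534, -0.2483, 0.2077]
orientation: [-3.14, -0.001, 1.547]
ft_force: [0.7, 0.0, -1.0]
opening: 0.0249
```

```bash
python3 -c "
from h import *
go(.465,.141,.21,1.55)
p,d=arm.grab_frame('wrist');cv2.imwrite('pics/w17.png',p)
p,d=arm.grab_frame('scene');cv2.imwrite('pics/s17.png',p)
"
```

```text
t 25.3 pos [ 0.6534 -0.2483  0.2077] rpy [-3.140e+00 -1.000e-03  1.547e+00] op 0.0249 F [ 0.7  0.  -1. ] q [-0.53  0.49  1.3   0.    1.35 -0.51]
tool shift [ 0.3846 -0.1977 -0.0023] norm 0.432 turn -0.003
```

View pics/w17.png

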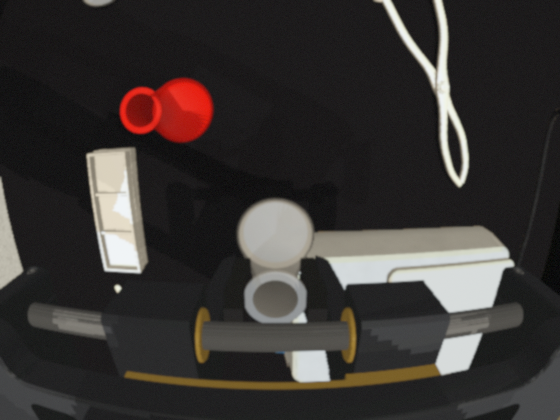

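View pics/s17.png

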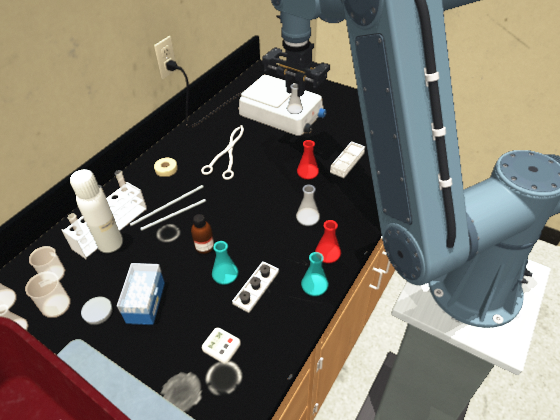

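Emit:
{"name": "drive_tool", "arguments": {
  "series": [
    [0.018,[0.032,-0.0165,-0.005],0],
    [0.018,[0.032,-0.0165,0],0],
    [0.018,[0.032,-0.0165,0],0],
    [0.018,[0.032,-0.0165,0],0],
    [0.018,[0.032,-0.0165,0],0]
  ]
}}

```text
time: 25.9
eef_pos: [0.5746, -0.0855, 0.2121]
orientation: [3.141, 0.0, 1.547]
ft_force: [1.5, 0.9, 0.3]
opening: 0.0249
```

Emit:
{"name": "drive_tool", "arguments": {
  "series": [
    [0.018,[0.032,-0.0165,0],0],
    [0.018,[0.032,-0.0165,0],0],
    [0.018,[0.032,-0.0165,0],0],
    [0.018,[0.032,-0.0165,0],0],
    [0.018,[0.032,-0.0165,0],0]
  ]
}}

```text
time: 26.4
eef_pos: [0.496, 0.0764, 0.2121]
orientation: [3.141, -0.0, 1.547]
ft_force: [0.2, 0.1, 0.4]
opening: 0.0239
```

Emit:
{"name": "drive_tool", "arguments": {
  "series": [
    [0.018,[0.032,-0.0165,0],0],
    [0.018,[0.032,-0.0165,0],0],
    [0.018,[0,0,0.03],0],
    [0.018,[0,0,0.03],0],
    [0.018,[0,0,0],0]
  ]
}}

```text
time: 26.9
eef_pos: [0.4623, 0.1401, 0.1486]
orientation: [-3.135, 0.001, 1.548]
ft_force: [0.1, -0.0, -0.1]
opening: 0.0244
```

Emit:
{"name": "drive_tool", "arguments": {
  "series": [
    [0.018,[0,0,0],0],
    [0.018,[0,0,0],0]
  ]
}}

```text
time: 27.1
eef_pos: [0.4666, 0.1398, 0.1534]
orientation: [3.139, -0.0, 1.546]
ft_force: [1.2, 0.2, 1.1]
opening: 0.0244
```

```bash
python3 -c "
from h import *
go(.465,.1415,.0775,1.547)
c=arm.calibration('wrist')
p,d=arm.grab_frame('wrist');cv2.imwrite('pics/w18.png',p)
import pickle;pickle.dump(c,open('pics/w18.pkl','wb'))
"
```

```text
t 27.1 pos [0.4666 0.1398 0.1534] rpy [ 3.139 -0.     1.546] op 0.0244 F [1.2 0.2 1.1] q [0.05 0.11 1.92 0.   1.12 0.07]
tool shift [ 0.0017 -0.0016  0.0759] norm 0.076 turn -0.001
```

View pics/w18.png

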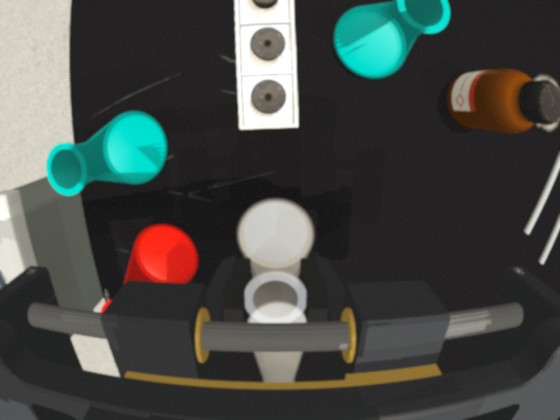

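Emit:
{"name": "drive_tool", "arguments": {
  "series": [
    [0.018,[0.0015,-0.001,0.03],0],
    [0.018,[0,0,0.02],0],
    [0.018,[0,0,0.014],0],
    [0.018,[0,0,0.006],0],
    [0.018,[0,0,0],0]
  ]
}}

```text
time: 27.65
eef_pos: [0.4647, 0.1413, 0.082]
orientation: [3.142, 0.0, 1.546]
ft_force: [-1.9, 0.1, 0.5]
opening: 0.0249
```

Emit:
{"name": "drive_tool", "arguments": {
  "series": [
    [0.018,[0,0,0.002],0],
    [0.018,[0,0,0],0],
    [0.018,[0,0,0],0]
  ]
}}

```text
time: 27.95
eef_pos: [0.465, 0.1415, 0.0804]
orientation: [3.14, -0.0, 1.547]
ft_force: [0.4, -0.8, -0.0]
opening: 0.0246
```

```bash
python3 -c "
from h import *
go(.465,.1415,.0775,1.547)
p,d=arm.grab_frame('scene');cv2.imwrite('pics/s19.png',cv2.resize(p[150:320,200:400],None,fx=4,fy=3.5,interpolation=2))
"
```

```text
t 27.95 pos [0.465  0.1415 0.0804] rpy [ 3.14  -0.     1.547] op 0.0246 F [ 0.4 -0.8 -0. ] q [0.05 0.23 1.95 0.   0.96 0.07]
tool shift [-0.     -0.      0.0029] norm 0.003 turn -0.0
```

View pics/s19.png

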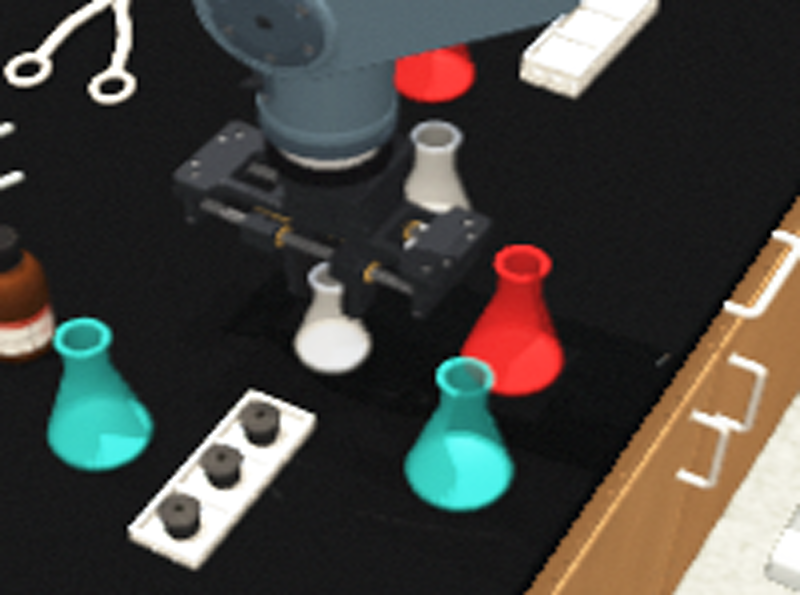

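Emit:
{"name": "drive_tool", "arguments": {
  "series": [
    [0.018,[0,0,0.001],0],
    [0.018,[0,0,0.001],0],
    [0.018,[0,0,0],0],
    [0.018,[0,0,0.001],0],
    [0.018,[0,0,0],0]
  ]
}}

```text
time: 28.5
eef_pos: [0.4646, 0.1415, 0.0772]
orientation: [3.142, 0.0, 1.547]
ft_force: [-2.0, -0.8, 5.9]
opening: 0.0246
```

Contact of 6 N: it's standing. Releasing.

Emit:
{"name": "drive_tool", "arguments": {
  "series": [
    [0.03,[0,0,0],0],
    [0.036,[0,0,0],0],
    [0.045,[0,0,0],0],
    [0.05,[0,0,0],0],
    [0.055,[0,0,0],0]
  ]
}}

```text
time: 29.0
eef_pos: [0.4644, 0.1415, 0.0766]
orientation: [-3.141, -0.0, 1.547]
ft_force: [0.2, 0.1, -0.2]
opening: 0.0543
```

Emit:
{"name": "drive_tool", "arguments": {
  "series": [
    [0.055,[0,0,-0.02],0],
    [0.055,[0,0,-0.03],0],
    [0.055,[0,0,-0.05],0],
    [0.055,[0,0,-0.05],0],
    [0.055,[0,0,-0.04],0]
  ]
}}

```text
time: 29.5
eef_pos: [0.4648, 0.1415, 0.2697]
orientation: [3.139, -0.0, 1.547]
ft_force: [0.2, -0.2, -0.1]
opening: 0.0551
```

Emit:
{"name": "drive_tool", "arguments": {
  "series": [
    [0.055,[-0.04,-0.01,0],0],
    [0.055,[-0.045,-0.01,0],0],
    [0.055,[-0.045,-0.01,0],0],
    [0.055,[-0.045,-0.01,0],0],
    [0.055,[-0.045,-0.01,0],0]
  ]
}}

```text
time: 30.0
eef_pos: [0.4084, -0.0787, 0.2669]
orientation: [3.141, 0.0, 1.547]
ft_force: [1.6, -0.5, -0.3]
opening: 0.0551
```

Emit:
{"name": "drive_tool", "arguments": {
  "series": [
    [0.055,[-0.045,-0.005,0],0],
    [0.055,[-0.045,0,0],0],
    [0.055,[-0.045,0,0],0],
    [0.055,[-0.045,0,0],0],
    [0.055,[-0.045,0,0],0]
  ]
}}

```text
time: 30.5
eef_pos: [0.3983, -0.304, 0.2667]
orientation: [3.141, 0.0, 1.546]
ft_force: [1.4, 0.6, 0.5]
opening: 0.0549
```

Emit:
{"name": "drive_tool", "arguments": {
  "series": [
    [0.055,[-0.045,0,0],0],
    [0.055,[-0.045,0,0],0],
    [0.055,[-0.04,0,0],0],
    [0.055,[0,0,0],0],
    [0.055,[0,0,0],0]
  ]
}}

```text
time: 31.0
eef_pos: [0.3952, -0.4322, 0.2659]
orientation: [-3.141, -0.002, 1.545]
ft_force: [0.3, 0.5, -0.5]
opening: 0.0547
```

```bash
python3 -c "
from h import *
go(.465,.1415,.0775,1.547)
for n in('scene','top'):
  p,d=arm.grab_frame(n);cv2.imwrite(f'pics/{n}20.png',p)
cv2.imwrite('pics/t20c.png',cv2.resize(p[140:310,170:450],None,fx=2.8,fy=2.8,interpolation=2))
"
```

```text
t 31.0 pos [ 0.3952 -0.4322  0.2659] rpy [-3.141e+00 -2.000e-03  1.545e+00] op 0.0547 F [ 0.3  0.5 -0.5] q [-1.03  0.2   1.57  0.    1.38 -1.01]
tool shift [0.5753 0.0551 0.1884] norm 0.608 turn -0.002
```

View pics/t20c.png

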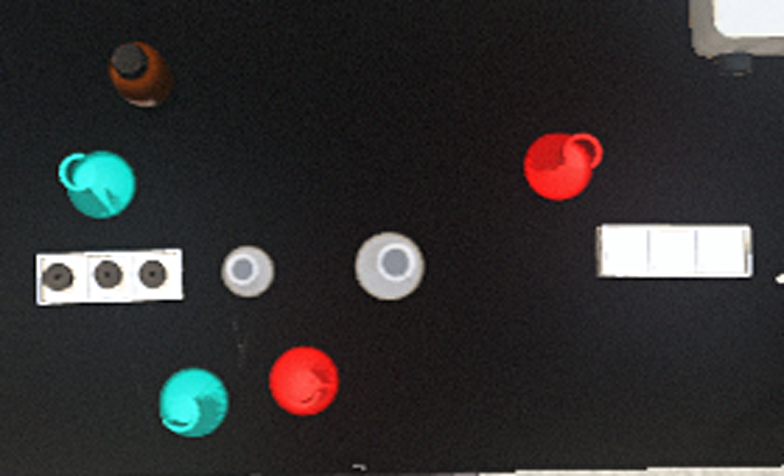

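View pics/scene20.png

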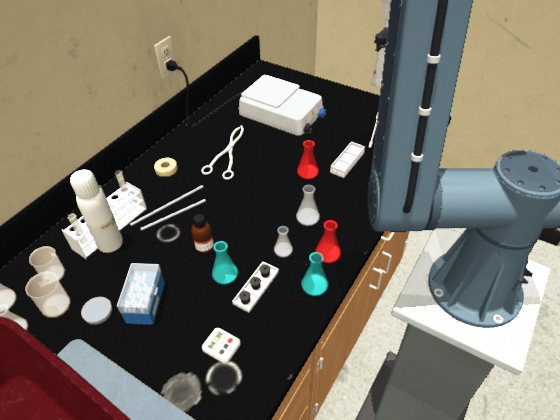

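Run:
```python
from h import *
p=cv2.imread('pics/top20.png');p0=cv2.imread('pics/top0.png')
def rect(p,u,v,z,th=170):
    m=(p.min(2)>th).astype(np.uint8);mm=np.zeros_like(m);mm[v-22:v+22,u-34:u+34]=m[v-22:v+22,u-34:u+34]
    k=max(cv2.findContours(mm,0,1)[0],key=cv2.contourArea)
    return cv2.minAreaRect(np.array([onz('top',*q[0],z)[:2]*1000 for q in k],np.float32))
print('two',rect(p0,209,239,.014),rect(p,209,239,.014));print('stack',rect(p0,410,230,.014),rect(p,410,230,.028))
print('timer',rect(p0,146,247,.018),rect(p,146,247,.018))
g=p.max(2)
for u,v in((191,238),(208,238),(224,238)):
    m=g[v-7:v+8,u-7:u+8]<110;ys,xs=np.nonzero(m);print('st',onz('top',xs.mean()+u-7,ys.mean()+v-7,.025).round(4))
for nm,rx,ry,bx,by,h in(('large',397,262,390,266,.114),('small',243,268,248,271,.085)):
    print(nm,onz('top',170+rx/2.8,140+ry/2.8,h).round(4),onz('top',170+bx/2.8,140+by/2.8,.005).round(4))
print('amber diff',np.abs(p[145:185,200:240].astype(int)-p0[145:185,200:240]).mean())
```

```text
two ((460.63262939453125, 275.53607177734375), (47.57993698120117, 138.91070556640625), 0.7724201083183289) ((460.67578125, 275.5007019042969), (47.61359405517578, 138.92800903320312), 0.6967968344688416)
stack ((472.0527038574219, -265.11126708984375), (137.1579132080078, 45.66042709350586), 88.63677215576172) ((472.75921630859375, -264.9423828125), (138.0861358642578, 47.74073791503906), 88.63462829589844)
timer ((440.9920654296875, 448.0229797363281), (68.75650787353516, 60.8777961730957), 3.435061454772949) ((431.1368713378906, 447.4314270019531), (88.50239562988281, 60.8777961730957), 3.435061454772949)
st [0.4612 0.3224 0.025 ]
st [0.4626 0.2745 0.025 ]
st [0.4621 0.2315 0.025 ]
large [0.4639 0.0035 0.114 ] [0.4638 0.0032 0.005 ]
small [0.4627 0.1403 0.085 ] [0.4622 0.1409 0.005 ]
amber diff 3.7608333333333333
```

Run:
```python
import cv2,numpy as np
p=cv2.imread('pics/top20.png');p0=cv2.imread('pics/top0.png')
f=lambda q:cv2.resize(q[140:280,110:245],None,fx=2.9,fy=2.9,interpolation=2)
cv2.imwrite('pics/cmp.png',np.hstack([f(p0),f(p)]))
```

```text
(no output)
```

View pics/cmp.png

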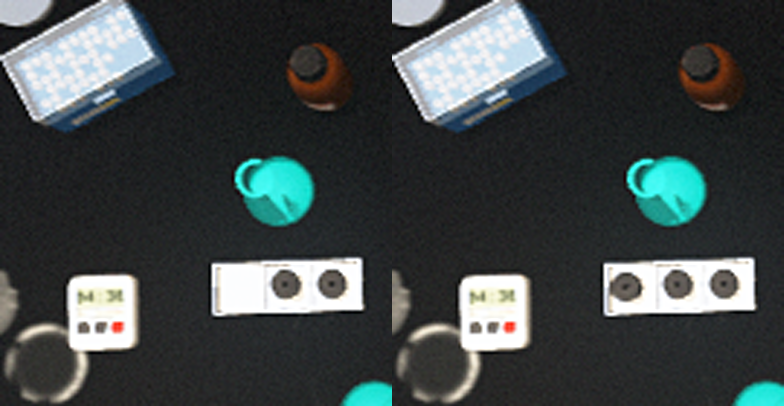

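Before and after match for the timer and the bottle; the longer timer outline was its mask merging with the ring beside it. Handing in.

```bash
python3 -c "
from rig import arm
print(arm.close_job(), arm.read_state()['time'])"
```

```text
the job is handed in; nothing more can be done
the job is handed in; nothing more can be done
```

All four steps were done in order and the job was handed in at about 31 s of the 112 s allowed. `close_job` gives no verdict, so the figures below come from my last top view.

| Item | Last check | Allowed |
|---|---|---|
| Single stopper in the vacant pocket | y about +47 mm in the full tray's frame, so slightly towards the end wall | 31 to 59 mm |
| Emptied tray on the spare | within about 1 mm and 0.01 rad | 12 mm, 0.15 rad |
| Large flask, along the row from the full tray | about 272 mm, x offset near 0 | 252 to 288 mm |
| Small flask, along the row from the full tray | about 135 mm, x offset near 0 | 113 to 157 mm |
| Distance between the flasks | about 137 mm | 100 to 170 mm |

- **Full and spare trays:** the full tray did not move measurably. I could not measure the spare again under the stack, but the tray on top of it lines up with where it stood.
- **Flasks and gripper:** both flasks stand upright, and the gripper is clear of everything.
- **Bystanders:** the amber bottle and timer look the same in the before and after pictures.

Two readings disagreed:
- **Timer:** its outline came out longer at the end. The picture showed its mask had merged with the ring beside it, and the timer itself had not moved.
- **Cameras:** the top and wrist cameras differed by 2–3 mm throughout; I split the difference and corrected at each grasp.

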